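# Load the curing hood and hold its recessed start button

## Robot

A 6-joint arm with a two-finger parallel gripper is mounted at the origin on the work surface. World frame = base frame: x ahead of the robot, y to its left, z up, the work surface at z = 0. Lengths are in m, angles in rad, forces in N, time in s.
With the tool pointing down it reaches from about 0.25 to 0.8 m from the base axis. Payload 3.9 kg.
Tool frame: the origin (TCP) lies midway between the tips of the shut fingers; the grasp point (between the pads) lies 19 mm behind it; z points along the fingers, y is the direction in which the jaws open and shut (so a half turn about z gives the same grasp; the last joint's range is limited). The gripper opens to 85 mm and grips with 20 to 120 N. Pads are 22 mm wide; open, the fingers measure 114 mm over their backs; the gripper's body (76 mm by 85 mm) begins 54 mm behind the grasp point. The pads swing forward as they close: fully open they stand 13 mm farther back than shut.
Start: joints at [-1.256, 0.26, -0.138, 1.173, 0, 1.571], TCP at [0.163, -0.499, 0.192] pointing down, gripper open.
Joint ranges: [-2.78, 2.78], [-0.83, 1.72], [-1.28, 1.37], [-1.9, 2.12], [-1.57, 1.48], [-3.14, 3.14]. Speed limits (rad/s): [2.57, 2.57, 3.14, 3.14, 3.14, 3.14].

## Interface

Orientations are given as [roll, pitch, yaw] about the fixed x, y, z axes, in that order (R = Rz(yaw) Ry(pitch) Rx(roll)).
In Python, from bench import env gives the robot as it stands.
- The arm moves only by the tool step_arm, never from a script. Its argument "increments" is a list that holds one entry, the list of rows, each a list of 4 numbers: the shift along the tool's x, y, z in m, then the turn about the tool's z in rad. In form: [[[x, y, z, turn], ...]]. A call has exactly 10 rows; each row shifts and turns the pose as measured when the row begins, along the tool's axes as they then stand; what a row does not reach is not made up. A row lasts 1/8 s, in which the tool goes at most 62.5 mm and 10.7 degrees, less where a joint would pass 70% of its speed; a pose out of reach is approached as far as the arm can. A call with a gripper value outside its range is refused whole. "jaw" is the gripper's target within -1 to 1 (shut at 1, half-way at 0, fully open at -1), set as the call begins (left out, the last holds). The fingers move at their own pace and stop on an object; "force" is the grip in N (left out, the last holds). Time passes only in rows, so rows that do not move let the fingers close, or fill a call up. It gives the time, the measured TCP pose, the force and the opening at its end, in the units of the state.
- env.get_state(): the state, without advancing time (a new reading comes with each control period).
- env.snapshot(name): name is "side" or "top" or "wrist"; returns (picture, depth): 480x640x3 uint8, red, green, blue; 480x640 float32, m along the optical axis (not along the pixel's ray), 0 where there is no reading.
- env.camera_params(name): a dict with "mtx" (3x3 intrinsics, pixels), "R" (3x3) and "t" (3): a world point X has camera coordinates R X + t; the wrist camera has in their place "mount" (4x4, takes a point from camera to tool coordinates, whose origin is the TCP and whose axes are the flange's). Camera axes: x right, y down, z forward; pixel columns grow to the right and rows downward; lengths in m; the calibration is good to about 2 mm. A picture is of the moment at which its call begins: read the wrist's pose just before it. camera_params takes no time and is no camera call.
- env.job_done(): hands the job in, once; it reports no verdict.
The state is a dict: "clock": time; "q": joint angles; "dq": joint speeds; "joint_torque": joint torques, N m; "position": TCP position; "orientation": TCP orientation; "ft_force": force on the tool from outside, world axes, zero at the start; "moment": the same for the moment, N m; "width": opening from 0.0 (shut) to 1.0 (fully open).
Only numpy, scipy, OpenCV 4.12 (cv2) and the standard library are available. Lean on these libraries where they do the work, as an engineer would, in place of code of your own. Each camera call takes 0.05 s, during which the arm holds its last target.

## Task

Slide the tray with its two granite plugs along the bench into the curing hood until it is fully home. Then take the slim stylus out of the tool stand, reach it down through the round aperture in the hood's top and press the recessed start button fully down with it; do not press the button before the tray is home. Finish while still holding the stylus and keeping the button down, with both plugs still in the tray, and leave everything else on the bench where it stands.

Things in the scene. Friction and masses are not known exactly. Their poses are not given: they have to be found in the camera images.
- hood: Fixed grey curing hood, 150 (x) x 216 (y, -137 to +79) x 85 mm high, origin on the bench at mid-depth under the bay's centre line. Open front at x = -75 mm faces its own -x, to the robot. Bay: floorless (the tray slides on the bench), 134 wide, 65 high, 100 mm deep to a rigid back stop at x = +25 mm. Control pod on the -y side (y -79 to -137), flat aluminium top with the aperture.
- bay_mouth (a point): Middle of the bay's mouth at bench height, in the plane of the hood's front face; axes as the hood's (+x goes straight in).
- aperture (a point): Centre of the round aperture, 18 mm diameter, through the 6 mm thick top plate of the control pod, at the top face (85 mm above the bench); hood frame (-20, -108, 85) mm. The pod is hollow below the plate and the button lies straight below. Axes as the hood's.
- button_top (a point): Centre of the top of the start button, a plain grey plunger of 24 mm diameter; unpressed it lies 25 mm below the aperture's top face (60 mm above the bench), on the aperture's axis. Moves down with the button.
- button (a joint): Travel of the start button in m: 0 released, 0.008 fully down. Sprung: starts to move at about 2 N, fully down at 6 N, rises again when let go.
- tray_mid (a point): Middle of the loose aluminium tray, 14 mm above its underside: 100 (x) x 120 (y) x 28 mm, 3 mm walls, one divider along x, about 0.32 kg. Its +x end goes in first. Fully home, that end meets the back stop, its -x wall is flush with the hood's front and its x axis is along the hood's. Move it by sliding on the bench; lifted by the handle it is nose-heavy.
- tray_handle (a point): Grip point in the tray's handle: an upright fin 12 mm thick (tray y), 40 mm long (tray x), top 70 mm above the bench, on a flat tongue (40 mm wide, 3 mm thick) sticking out of the tray's -x end. This point lies 95 mm from the tray's middle along the tray's -x, 45 mm above the bench; axes as the tray's.
- plug0_center (a point): Centre of a loose granite plug, an upright cylinder 34 mm diameter, 30 mm high, standing in the tray's +y compartment.
- plug1_center (a point): Centre of the other, identical granite plug, in the tray's -y compartment.
- stand: Fixed dark wooden tool stand, block 50 (x) x 130 (y) x 60 mm high, origin under its centre; two upright sockets 11 mm in diameter, right through, at y = +35 and -35 mm. One holds the stylus and the other the burr, either way round; both lift straight up.
- stylus_mid (a point): Centre of the stylus's straight slim round wooden handle, 20 mm diameter, 70 mm long, upright on the stand's top (60 to 130 mm above the bench, this point at 95 mm). Below it a steel rod 8 mm diameter, 50 mm long, hidden in the socket. This point lies 85 mm above the rod's tip; z axis from tip to handle.
- stylus_tip (a point): Lower end of the stylus's steel rod, 85 mm below the handle's centre along the stylus's axis.
- stylus: The stylus itself, origin at its rod's tip, z axis from tip to handle; about 70 g.
- burr_mid (a point): Middle of the bulb-shaped handle (36 mm diameter, 42 mm tall) of the burr, the other tool in the stand: too short to reach the button; leave it.
- spraycan: Bystander: spray can 62 mm diameter, 180 mm high, origin under its centre.
- mug: Bystander: white mug 80 mm diameter, 90 mm high, origin under its centre.
- offcut: Bystander: dark granite offcut 70 x 50 x 35 mm, origin under its centre.
- pad: Bystander: black rubber polishing pad, disc 72 mm diameter, 24 mm high, origin under its centre.
- sander: Bystander: cork sanding block 45 x 100 x 28 mm, origin under its centre.
- resin: Bystander: small amber jar 44 mm diameter, 60 mm high, origin under its centre.
There are look-alikes about, which are no part of the job. Leave any blue look-alike of the part that bears tray_mid alone.

How it is judged:
By the outcome, as a careful person would: the job done as asked, in the order asked, and still so for the second after the job is handed in, while the arm keeps its last pose, push and grip.
It also fails if it takes over 67 s, if anything falls off the work surface, if the arm or the gripper's body presses on something with over 40 N, if the wrist force passes 120 N, or if a joint passes its speed limit or range.

## Working session

There is one attempt and no reset: what is moved stays moved. The work goes in short steps, Python scripts to look and compute and a tool call to move; the robot and the scene stay as the last step left them, time stands still between calls to the robot, and variables do not carry over. Pictures are saved under pics/ and viewed, and the job is handed in when it is done.

Besides the shell and the picture viewer there is one more tool, called after "Request:" by a JSON object that holds its "api" and its "payload". step_arm: Moves the arm, as the interface text tells. Its arguments: {"type":"object","properties":{"increments":{"type":"array","items":{"type":"array","items":{"type":"array","items":{"type":"number"}}}},"jaw":{"type":"number"},"force":{"type":"number"}},"required":["increments"]}

```bash
ls; mkdir -p pics
python3 - <<'E'
from bench import env
import cv2,numpy as np
s=env.get_state()
for k,v in s.items(): print(k,np.round(v,4))
for n in ["top","side","wrist"]:
    p,d=env.snapshot(n)
    cv2.imwrite(f"pics/{n}0.png",p[:,:,::-1]); np.save(f"pics/{n}0.npy",d)
    print(n,{k:np.round(v,4).tolist() for k,v in env.camera_params(n).items()})
E
```

```text
pics
clock 0.0
q [-1.256   0.2606 -0.1394  1.1727  0.      1.5708]
dq [-0.0007  0.0002 -0.0002 -0.0006 -0.0007  0.0006]
joint_torque [-3.00000e-04 -4.05677e+01  2.53923e+01  1.88000e-02 -3.00000e-04
 -0.00000e+00]
position [ 0.1623 -0.4985  0.1914]
orientation [-3.1396 -0.      0.3148]
ft_force [ 0.242  -0.1871 -0.327 ]
moment [-0.0008 -0.0508  0.0193]
width 0.9979
top {'mtx': [[452.2448, 0.0, 315.8751], [0.0, 452.2448, 239.6479], [0.0, 0.0, 1.0]], 'R': [[0.0073, -1.0, -0.0023], [-0.9932, -0.007, -0.1166], [0.1165, 0.0031, -0.9932]], 't': [-0.0006, 0.532, 1.1275]}
side {'mtx': [[508.6953, 0.0, 317.2432], [0.0, 508.6953, 237.6036], [0.0, 0.0, 1.0]], 'R': [[0.9049, -0.4255, -0.0073], [-0.3043, -0.6348, -0.7103], [0.2976, 0.645, -0.7039]], 't': [-0.4883, 0.223, 0.8991]}
wrist {'mtx': [[330.6642, 0.0, 321.0066], [0.0, 330.6642, 241.2511], [0.0, 0.0, 1.0]], 'mount': [[-0.0001, -0.9471, -0.321, 0.0833], [1.0, 0.0002, -0.0007, 0.0003], [0.0007, -0.321, 0.9471, -0.1809], [0.0, 0.0, 0.0, 1.0]]}
```

View pics/top0.png

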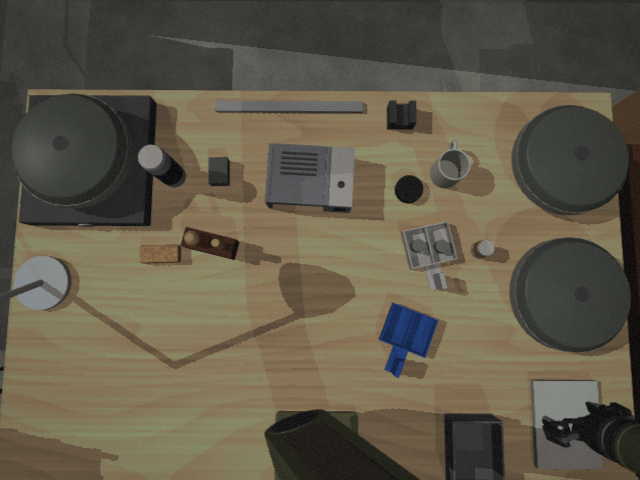

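View pics/side0.png

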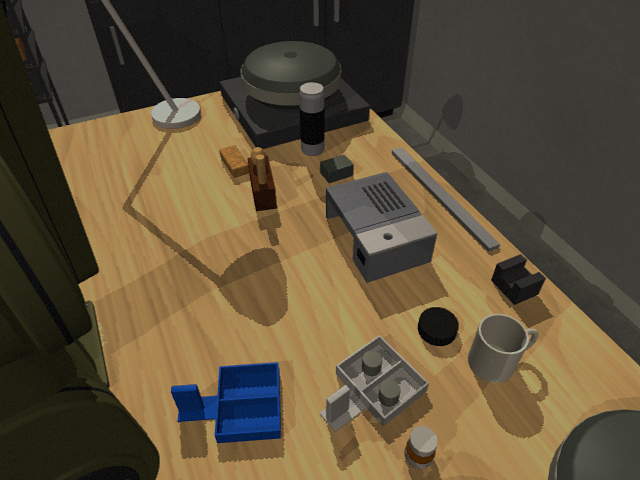

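View pics/wrist0.png

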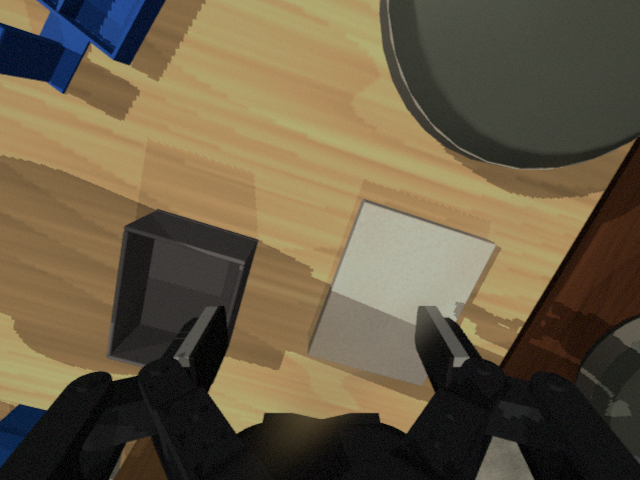

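```bash
cat > h.py <<'E'
import numpy as np,cv2
from bench import env
from scipy.spatial.transform import Rotation as Rn
def cloud(name,d,c=None,pose=None):
    c=c or env.camera_params(name); K=c["mtx"]
    v,u=np.mgrid[0:480,0:640]
    P=np.stack([(u-K[0][2])/K[0][0]*d,(v-K[1][2])/K[1][1]*d,d],-1)
    if name=="wrist":
        M=np.array(c["mount"]); P=P@M[:3,:3].T+M[:3,3]
        R=Rn.from_euler("xyz",pose[1]).as_matrix(); return P@R.T+np.array(pose[0])
    return (P-np.array(c["t"]))@np.array(c["R"])
def proj(name,X,pose=None):
    c=env.camera_params(name);K=np.array(c["mtx"]);X=np.atleast_2d(X)
    if name=="wrist":
        R=Rn.from_euler("xyz",pose[1]).as_matrix(); X=(X-np.array(pose[0]))@R
        M=np.array(c["mount"]); X=(X-M[:3,3])@M[:3,:3]
    else: X=X@np.array(c["R"]).T+np.array(c["t"])
    p=X@K.T; return p[:,:2]/p[:,2:]
E
python3 - <<'E'
from h import *
d=np.load("pics/top0.npy");P=cloud("top",d);im=cv2.imread("pics/top0.png")
b=P[350:400,180:260].reshape(-1,3);print("bench z",b[:,2].mean(),b[:,2].std())
np.save("pics/topP.npy",P)
for name,(u0,v0,u1,v1),z0,z1 in [("hood",(255,130,365,222),.075,.095),("tray",(395,215,465,300),.02,.036),("fin",(395,215,465,300),.06,.08),("stand",(170,220,245,265),.052,.068),("tools",(170,220,245,265),.075,.2),("can",(130,135,190,195),.16,.2),("mug",(425,140,475,195),.08,.1),("bluefin",(375,300,440,380),.06,.08)]:
    q=P[v0:v1,u0:u1].reshape(-1,3);m=(q[:,2]>z0)&(q[:,2]<z1);q=q[m]
    r=cv2.minAreaRect((q[:,:2]*1000).astype(np.float32))
    print(name,len(q),"mean",q.mean(0).round(4),"rect",np.round(r[0],1),np.round(r[1],1),round(r[2],1))
    if name=="tools":
        print(np.c_[q][::6].round(3).tolist())
def crop(n,u0,v0,u1,v1,s): cv2.imwrite(n,cv2.resize(im[v0:v1,u0:u1],None,fx=s,fy=s,interpolation=cv2.INTER_CUBIC))
crop("pics/c_tray.png",380,205,500,305,6)
crop("pics/c_hood.png",255,130,365,222,6)
im=cv2.imread("pics/side0.png");crop("pics/c_stand.png",210,130,300,230,6)
E
```

```text
bench z 0.004506457441854893 0.07226572872862405
hood 5130 mean [0.6879 0.0213 0.0854] rect [689.3  20.9] [216.5 151.5] 86.9
tray 622 mean [ 0.5183 -0.2884  0.029 ] rect [ 491.7 -294.2] [162.8 121.3] 12.7
fin 93 mean [ 0.4293 -0.307   0.069 ] rect [ 429.8 -308. ] [39.4 13.1] 11.9
stand 765 mean [0.5186 0.2671 0.0598] rect [521.1 274.6] [131.7  50.1] 76.5
tools 277 mean [0.5219 0.2814 0.1031] rect [521.1 276.8] [95.1 33.8] 76.5
[[0.546, 0.31, 0.091], [0.544, 0.305, 0.092], [0.541, 0.31, 0.097], [0.542, 0.298, 0.09], [0.537, 0.306, 0.104], [0.539, 0.295, 0.092], [0.535, 0.309, 0.103], [0.536, 0.296, 0.095], [0.533, 0.313, 0.102], [0.533, 0.3, 0.1], [0.531, 0.322, 0.097], [0.53, 0.305, 0.105], [0.532, 0.294, 0.093], [0.528, 0.313, 0.103], [0.528, 0.299, 0.102], [0.526, 0.322, 0.097], [0.526, 0.306, 0.101], [0.527, 0.294, 0.093], [0.523, 0.314, 0.1], [0.523, 0.299, 0.099], [0.52, 0.246, 0.131], [0.522, 0.324, 0.089], [0.521, 0.306, 0.102], [0.522, 0.294, 0.09], [0.518, 0.24, 0.128], [0.519, 0.317, 0.096], [0.519, 0.302, 0.097], [0.521, 0.293, 0.076], [0.515, 0.237, 0.131], [0.517, 0.32, 0.092], [0.516, 0.305, 0.097], [0.518, 0.294, 0.081], [0.513, 0.237, 0.13], [0.518, 0.232, 0.087], [0.514, 0.303, 0.093], [0.511, 0.246, 0.13], [0.51, 0.231, 0.135], [0.513, 0.317, 0.078], [0.513, 0.301, 0.083], [0.508, 0.238, 0.133], [0.511, 0.23, 0.105], [0.506, 0.239, 0.131], [0.509, 0.231, 0.1], [0.504, 0.238, 0.124], [0.509, 0.232, 0.083], [0.506, 0.236, 0.089], [0.504, 0.236, 0.076]]
can 599 mean [0.7008 0.38   0.1775] rect [702.6 381.7] [58.7 58. ] 5.9
mug 245 mean [ 0.7162 -0.3366  0.0875] rect [ 716.1 -336.3] [79.7 79.5] 34.3
bluefin 96 mean [ 0.2182 -0.1966  0.069 ] rect [ 218.  -197.1] [13.  39.1] 66.6
```

View pics/c_tray.png

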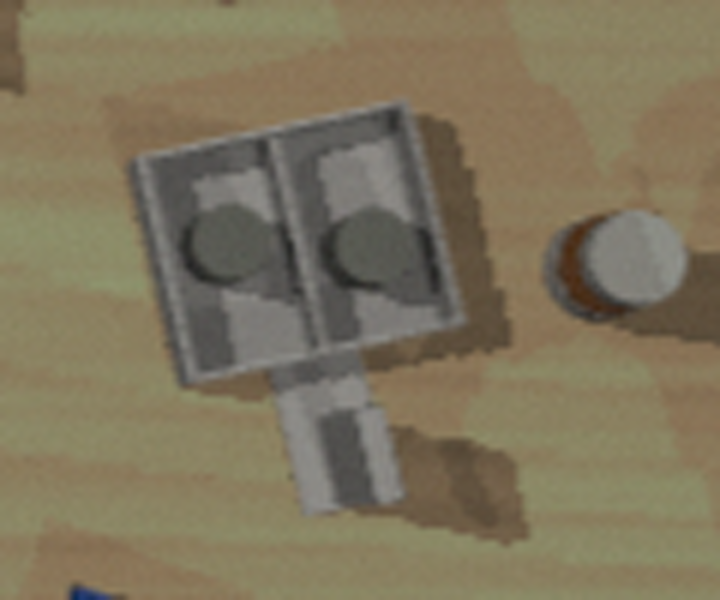

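View pics/c_hood.png

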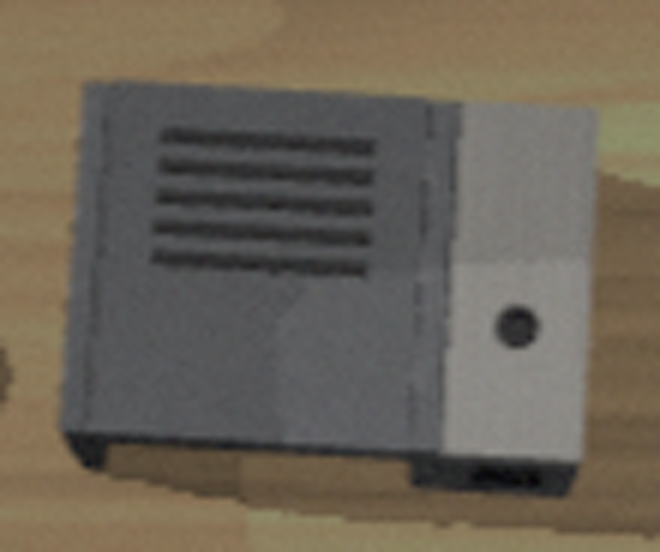

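View pics/c_stand.png

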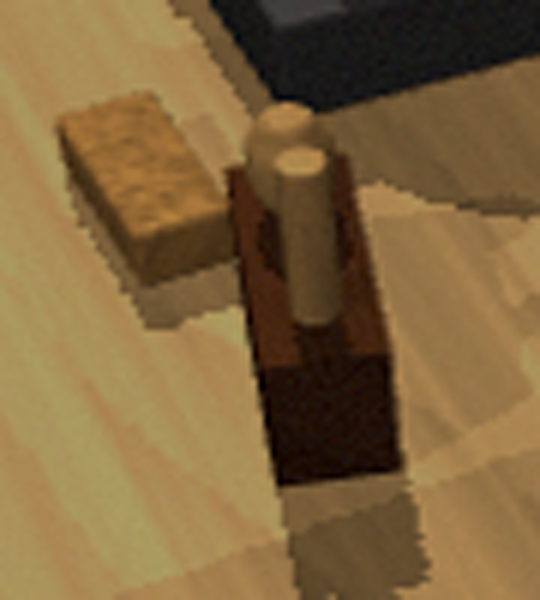

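```bash
cat >> h.py <<'E'
def T(x,y,deg): 
    a=np.radians(deg);M=np.eye(4);M[:2,:2]=[[np.cos(a),-np.sin(a)],[np.sin(a),np.cos(a)]];M[:2,3]=x,y;return M
def loc(M,p): p=np.atleast_2d(p);return p@M[:3,:3].T+M[:3,3]
def rect(x0,x1,y0,y1,z): return [[x0,y0,z],[x1,y0,z],[x1,y1,z],[x0,y1,z]]
def circ(x,y,z,r): a=np.linspace(0,6.283,24);return np.c_[x+r*np.cos(a),y+r*np.sin(a),0*a+z]
HOOD=T(.6909,.0499,-3.1);TRAY=T(.5226,-.2878,12.3);STAND=T(.5211,.2746,-13.5)
def overlay(name,im,items,s,box,out,pose=None):
    u0,v0,u1,v1=box;c=cv2.resize(im[v0:v1,u0:u1],None,fx=s,fy=s,interpolation=cv2.INTER_CUBIC)
    for M,pts,col in items:
        q=((proj(name,loc(M,pts),pose)-[u0,v0]+.5)*s).astype(np.int32)
        cv2.polylines(c,[q],True,col,1)
    cv2.imwrite(out,c)
R_,G_,B_=(0,0,255),(0,255,0),(255,0,0)
def items():
    return [(HOOD,rect(-.075,.075,-.137,.079,.085),R_),(HOOD,rect(-.075,.075,-.137,.079,.0),R_),(HOOD,circ(-.02,-.108,.085,.009),G_),
     (TRAY,rect(-.05,.05,-.06,.06,.028),R_),(TRAY,rect(-.115,-.075,-.006,.006,.07),G_),
     (STAND,rect(-.025,.025,-.065,.065,.06),R_),(STAND,circ(0,-.035,.13,.01),G_)]
E
python3 - <<'E'
from h import *
t=cv2.imread("pics/top0.png");s=cv2.imread("pics/side0.png")
a=[]
for i,(n,im,box,sc) in enumerate([("top",t,(255,125,365,225),5),("top",t,(390,215,470,300),5),("top",t,(165,215,245,270),5),("side",s,(310,160,450,290),5)]):
    overlay(n,im,items(),sc,box,f"pics/o{i}.png")
cs=[cv2.imread(f"pics/o{i}.png") for i in range(4)]
C=np.zeros((600,800,3),np.uint8)
def put(c,x,y,w,h): c=cv2.resize(c,(w,h));C[y:y+h,x:x+w]=c
put(cs[0],0,0,440,400);put(cs[1],440,0,360,380);put(cs[2],440,385,300,206)
cv2.imwrite("pics/ov.png",C)
# bystanders
P=np.load("pics/topP.npy")
for n,(u0,v0,u1,v1),z0 in [("blue",(370,295,445,382),.015),("resin",(470,235,500,262),.05),("pad",(390,170,428,206),.018),("offcut",(200,150,235,190),.03),("sander",(135,240,182,266),.02),("cradle",(380,95,420,135),.02)]:
    q=P[v0:v1,u0:u1].reshape(-1,3);q=q[q[:,2]>z0];print(n,q.min(0).round(3),q.max(0).round(3))
print("mouth",loc(HOOD,[-.075,0,0]),"ap",loc(HOOD,[-.02,-.108,.085]),proj("top",loc(HOOD,[-.02,-.108,.085])),"home handle",loc(HOOD,[-.12,0,.045]))
E
```

```text
blue [ 0.198 -0.302  0.015] [ 0.397 -0.     1.182]
resin [ 0.397 -0.439  0.05 ] [ 0.531 -0.     1.182]
pad [ 0.397 -0.274  0.018] [ 0.706 -0.     1.182]
offcut [ 0.397 -0.     0.03 ] [0.748 0.287 1.182]
sander [ 0.397 -0.     0.02 ] [0.526 0.459 1.182]
cradle [ 0.397 -0.255  0.02 ] [ 0.9   -0.     1.182]
mouth [[0.61600975 0.05395591 0.        ]] ap [[ 0.66508875 -0.05686038  0.085     ]] [[340.47518009 183.9076185 ]] home handle [[0.5710756  0.05638946 0.045     ]]
```

View pics/ov.png

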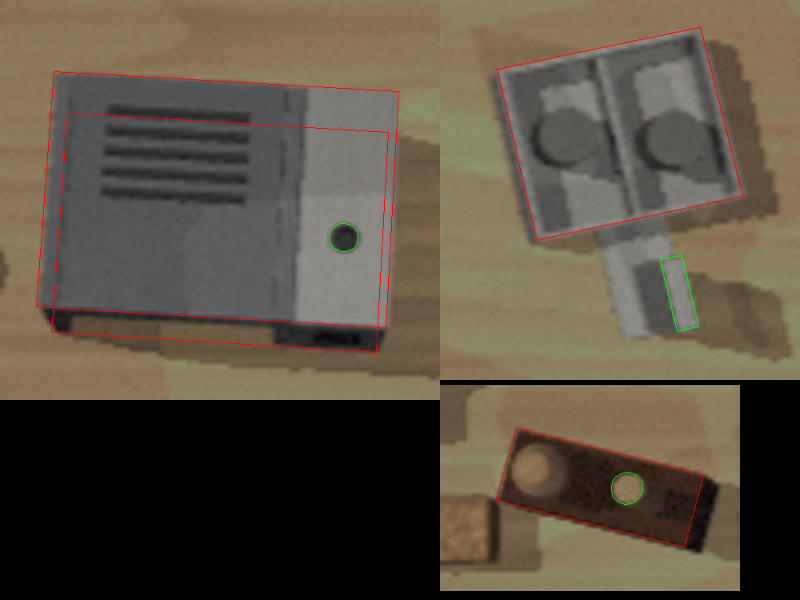

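View pics/o3.png

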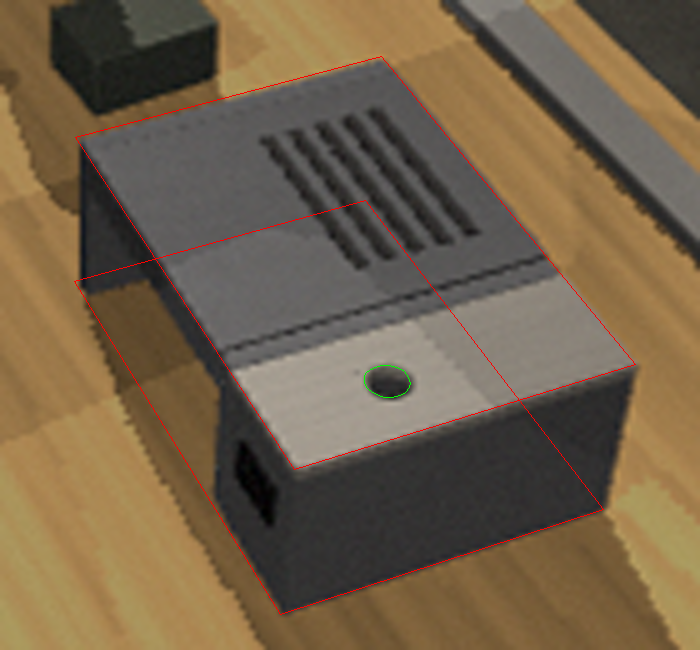

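Candidates: the tray is the silver one with plugs at top (430,245). The blue tray at (410,330), the dark box at (475,445) and the white slab at (567,425) are not it. The stylus is the slim handle at (217,242); the bulb at (193,236) is the burr. The close crops and overlays confirm both choices and fit the hood pose well.

```bash
cat >> h.py <<'E'
def plan(xyz,yaw,n=10,prof=None):
    s=env.get_state();p=np.array(s["position"]);y=s["orientation"][2]
    w=np.ones(n)/n if prof is None else np.array(prof)/np.sum(prof)
    rows=[];D=np.array(xyz)-p;dy=(yaw-y+np.pi)%(2*np.pi)-np.pi;c=y
    for k in range(n):
        d=D*w[k];rows.append([round(float(v),4) for v in (np.cos(c)*d[0]+np.sin(c)*d[1],np.sin(c)*d[0]-np.cos(c)*d[1],-d[2],dy*w[k])]);c+=dy*w[k]
    print("at",p.round(4),"yaw",round(y,4),"f",np.round(s["ft_force"],1),"w",round(s["width"],3),"t",round(s["clock"],2));print(rows)
E
python3 -c "
from h import *
plan([.430,-.308,.13],.2147,9)"
```

```text
at [ 0.1624 -0.4986  0.1915] yaw 0.3148 f [-0.3  0.6 -0. ] w 0.997 t 0.15
[[0.0348, -0.0109, 0.0068, -0.0111], [0.0347, -0.0113, 0.0068, -0.0111], [0.0346, -0.0117, 0.0068, -0.0111], [0.0344, -0.0121, 0.0068, -0.0111], [0.0343, -0.0125, 0.0068, -0.0111], [0.0342, -0.0129, 0.0068, -0.0111], [0.034, -0.0132, 0.0068, -0.0111], [0.0339, -0.0136, 0.0068, -0.0111], [0.0337, -0.014, 0.0068, -0.0111]]
```

Request:
{"api": "step_arm", "payload": {"increments": [[[0.035,-0.011,0.007,-0.011],[0.035,-0.011,0.007,-0.011],[0.035,-0.012,0.007,-0.011],[0.034,-0.012,0.007,-0.011],[0.034,-0.0125,0.007,-0.011],[0.034,-0.013,0.007,-0.011],[0.034,-0.013,0.007,-0.011],[0.034,-0.0135,0.007,-0.011],[0.034,-0.014,0.007,-0.011],[0,0,0,0]]], "jaw": -1}}

```text
clock: 1.4
position: [0.418, -0.2786, 0.1238]
orientation: [-3.137, 0.002, 0.415]
ft_force: [-0.0, -0.2, 1.1]
width: 1.002
```

```bash
python3 -c "
from h import *
plan([.430,-.308,.08],.2147,5)"
```

```text
at [ 0.418  -0.2786  0.1238] yaw 0.4145 f [-0.  -0.2  1.1] w 1.002 t 1.4
[[-0.0002, 0.0064, 0.0088, -0.04], [0.0001, 0.0064, 0.0088, -0.04], [0.0003, 0.0063, 0.0088, -0.04], [0.0006, 0.0063, 0.0088, -0.04], [0.0008, 0.0063, 0.0088, -0.04]]
```

The turn about tool z is opposite in sign to world yaw, since the tool points down. I'll fix that in the helper.

```bash
sed -i 's/-d\[2\],dy\*w\[k\])\]/-d[2],-dy*w[k])]/' h.py; python3 -c "
from h import *
plan([.430,-.308,.085],.2147,8)"
```

```text
at [ 0.418  -0.2786  0.1238] yaw 0.4145 f [-0.  -0.2  1.1] w 1.002 t 1.4
[[-0.0001, 0.004, 0.0048, 0.025], [-0.0, 0.004, 0.0048, 0.025], [0.0001, 0.004, 0.0048, 0.025], [0.0002, 0.004, 0.0048, 0.025], [0.0003, 0.004, 0.0048, 0.025], [0.0004, 0.004, 0.0048, 0.025], [0.0005, 0.0039, 0.0048, 0.025], [0.0006, 0.0039, 0.0048, 0.025]]
```

Request:
{"api": "step_arm", "payload": {"increments": [[[0,0.004,0.005,0.025],[0,0.004,0.005,0.025],[0,0.004,0.005,0.025],[0,0.004,0.005,0.025],[0.0005,0.004,0.005,0.025],[0.0005,0.004,0.005,0.025],[0.0005,0.004,0.005,0.025],[0.0005,0.004,0.005,0.025],[0,0,0,0],[0,0,0,0]]]}}

```text
clock: 2.65
position: [0.4284, -0.3128, 0.0805]
orientation: [-3.137, 0.004, 0.196]
ft_force: [-0.0, 0.2, -0.2]
width: 1.0
```

Run:
```python
from h import *
plan([.4298,-.308,.028],.2147,9)
s=env.get_state();pose=(s["position"],s["orientation"]);p,d=env.snapshot("wrist")
im=np.ascontiguousarray(p[:,:,::-1]);overlay("wrist",im,[i for i in items() if i[0] is TRAY],1,(0,0,640,480),"pics/w1.png",pose)
```

```text
at [ 0.4284 -0.3128  0.0805] yaw 0.1956 f [-0.   0.2 -0.2] w 1.0 t 2.65
[[0.0003, -0.0005, 0.0058, -0.0021], [0.0003, -0.0005, 0.0058, -0.0021], [0.0003, -0.0005, 0.0058, -0.0021], [0.0003, -0.0005, 0.0058, -0.0021], [0.0003, -0.0005, 0.0058, -0.0021], [0.0003, -0.0005, 0.0058, -0.0021], [0.0003, -0.0005, 0.0058, -0.0021], [0.0003, -0.0005, 0.0058, -0.0021], [0.0003, -0.0005, 0.0058, -0.0021]]
```

View pics/w1.png

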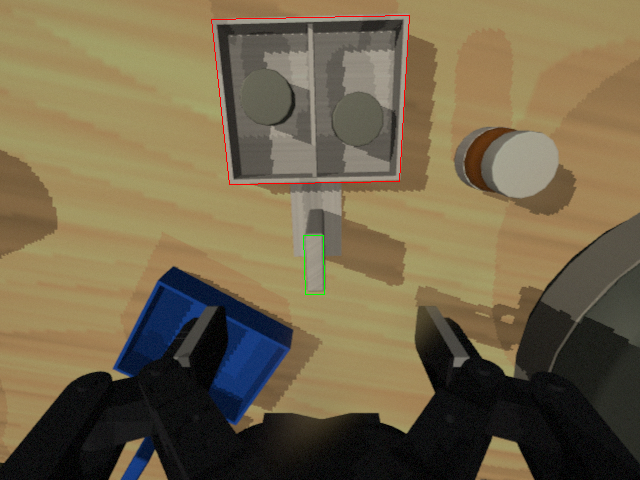

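Run:
```python
from h import *
P=np.load("pics/topP.npy");d=np.load("pics/top0.npy")
im=cv2.imread("pics/top0.png").astype(int)
m=(im[...,0]>im[...,2]+40)&(im[...,0]>im[...,1]+30)&(d>0)&(P[...,2]>.02)&(P[...,2]<.036)
m[:290]=0
q=P[m];print(q.min(0),q.max(0),q[q[:,0].argmax()], cv2.minAreaRect((q[:,:2]*1000).astype(np.float32)))
```

```text
[ 0.20478078 -0.30247563  0.02010926] [ 0.37256149 -0.15913193  0.03576446] [ 0.37256149 -0.19257197  0.02913188] ((278.03228759765625, -219.8209228515625), (120.59954071044922, 160.8804168701172), 69.29061126708984)
```

Request:
{"api": "step_arm", "payload": {"increments": [[[0.0005,-0.001,0.006,-0.003],[0.0005,-0.001,0.006,-0.003],[0.0005,-0.001,0.006,-0.003],[0.0005,-0.001,0.006,-0.002],[0,0,0.006,-0.002],[0,0,0.006,-0.002],[0,0,0.006,-0.002],[0,0,0.006,-0.002],[0,0,0.003,0],[0,0,0,0]]]}}

```text
clock: 3.95
position: [0.4292, -0.3075, 0.0258]
orientation: [-3.137, 0.004, 0.217]
ft_force: [0.1, 0.2, -0.1]
width: 1.005
```

Run:
```python
from h import *
plan([.4298,-.308,.028],.2147,2)
```

```text
at [ 0.4292 -0.3075  0.0258] yaw 0.2165 f [ 0.1  0.2 -0.1] w 1.005 t 3.95
[[0.0003, 0.0003, -0.0011, 0.0009], [0.0003, 0.0003, -0.0011, 0.0009]]
```

Request:
{"api": "step_arm", "payload": {"increments": [[[0,0,0,0],[0,0,0,0],[0,0,0,0],[0,0,0,0],[0,0,0,0],[0,0,0,0],[0,0,0,0],[0,0,0,0],[0,0,0,0],[0,0,0,0]]], "jaw": 1, "force": 25}}

```text
clock: 5.2
position: [0.4297, -0.3081, 0.0266]
orientation: [-3.138, 0.003, 0.216]
ft_force: [-0.4, 0.8, 0.4]
width: 0.131
```

Run:
```python
from h import *
s=env.get_state();z=s["position"][2]
plan([.433,-.13,z],0.07,10,[.4,.8,1,1,1,1,1,1,.8,.4])
```

```text
at [ 0.4297 -0.3081  0.0266] yaw 0.2163 f [-0.4  0.8  0.4] w 0.131 t 5.2
[[0.002, -0.0082, -0.0, 0.007], [0.0038, -0.0165, -0.0, 0.0139], [0.0045, -0.0207, -0.0, 0.0174], [0.0041, -0.0208, -0.0, 0.0174], [0.0038, -0.0209, -0.0, 0.0174], [0.0034, -0.0209, -0.0, 0.0174], [0.003, -0.021, -0.0, 0.0174], [0.0027, -0.021, -0.0, 0.0174], [0.0019, -0.0169, -0.0, 0.0139], [0.0008, -0.0084, -0.0, 0.007]]
```

Request:
{"api": "step_arm", "payload": {"increments": [[[0.001,-0.004,0,0.004],[0.001,-0.008,0,0.007],[0.002,-0.01,0,0.009],[0.002,-0.01,0,0.009],[0.002,-0.01,0,0.009],[0.002,-0.01,0,0.009],[0.002,-0.01,0,0.009],[0.002,-0.008,0,0.007],[0.001,-0.004,0,0.004],[0,0,0,0]]]}}

```text
clock: 6.45
position: [0.4307, -0.2283, 0.0266]
orientation: [3.142, 0.005, 0.144]
ft_force: [-0.2, -1.3, -2.5]
width: 0.128
```

Run:
```python
from h import *
s=env.get_state();z=s["position"][2]
plan([.433,-.08,z],0.02,10,[.4,.8,1,1,1,1,1,1,.8,.4])
print(s["moment"])
p,d=env.snapshot("side");cv2.imwrite("pics/s2.png",p[:,:,::-1])
```

```text
at [ 0.4307 -0.2283  0.0266] yaw 0.1437 f [-0.2 -1.3 -2.5] w 0.128 t 6.45
[[0.0011, -0.007, -0.0, 0.0059], [0.0022, -0.014, -0.0, 0.0118], [0.0025, -0.0175, -0.0, 0.0147], [0.0022, -0.0175, -0.0, 0.0147], [0.002, -0.0175, -0.0, 0.0147], [0.0017, -0.0176, -0.0, 0.0147], [0.0015, -0.0176, -0.0, 0.0147], [0.0012, -0.0176, -0.0, 0.0147], [0.0008, -0.0141, -0.0, 0.0118], [0.0003, -0.0071, -0.0, 0.0059]]
[-0.32888779  0.07499974 -0.25350146]
```

View pics/s2.png

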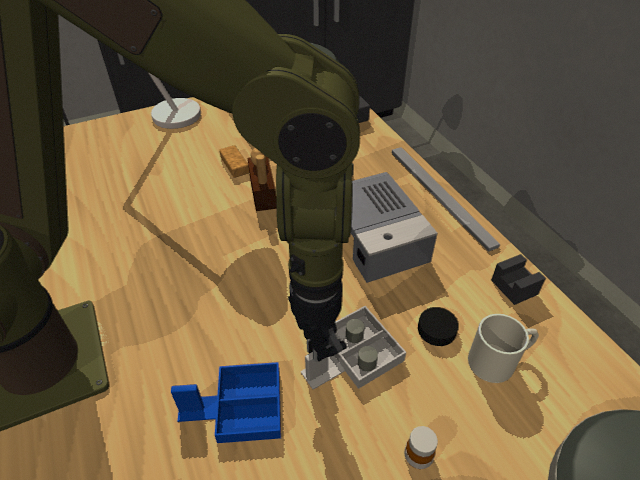

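Tray is gripped flat on the bench (side, 360,350), with both plugs upright. Continuing the slide.

Request:
{"api": "step_arm", "payload": {"increments": [[[0.001,-0.007,0.0003,0.006],[0.002,-0.013,0,0.011],[0.002,-0.0165,0,0.014],[0.002,-0.0165,0,0.014],[0.002,-0.0165,0,0.014],[0.002,-0.0165,0,0.014],[0.001,-0.0165,0,0.014],[0.001,-0.013,0,0.011],[0.001,-0.007,0,0.006],[0,0,0,0]]]}}

```text
clock: 7.75
position: [0.4331, -0.1001, 0.0266]
orientation: [3.138, 0.004, 0.031]
ft_force: [0.5, -1.3, -0.7]
width: 0.126
```

Run:
```python
from h import *
s=env.get_state();z=s["position"][2]
plan([.435,.064,z],-.0541,10,[.4,.8,1,1,1,1,1,1,.8,.4])
```

```text
at [ 0.4331 -0.1001  0.0266] yaw 0.031 f [ 0.5 -1.3 -0.7] w 0.126 t 7.75
[[0.0003, -0.0078, -0.0, 0.0041], [0.0006, -0.0156, -0.0, 0.0081], [0.0006, -0.0195, -0.0, 0.0101], [0.0004, -0.0195, -0.0, 0.0101], [0.0002, -0.0195, -0.0, 0.0101], [0.0, -0.0195, -0.0, 0.0101], [-0.0002, -0.0195, -0.0, 0.0101], [-0.0004, -0.0195, -0.0, 0.0101], [-0.0005, -0.0156, -0.0, 0.0081], [-0.0003, -0.0078, -0.0, 0.0041]]
```

Request:
{"api": "step_arm", "payload": {"increments": [[[0,-0.007,0,0.004],[0.0005,-0.0145,0,0.008],[0.0005,-0.018,0,0.009],[0.0005,-0.018,0,0.009],[0,-0.018,0,0.009],[0,-0.018,0,0.009],[0,-0.018,0,0.009],[0,-0.018,0,0.009],[0,-0.0145,0,0.008],[0,-0.007,0,0.003]]]}}

```text
clock: 9.0
position: [0.4343, 0.0078, 0.0266]
orientation: [-3.116, 0.004, -0.002]
ft_force: [0.2, -3.9, -1.3]
width: 0.127
```

Run:
```python
from h import *
s=env.get_state();z=s["position"][2]
plan([.437,.0637,z],-.0541,4)
p,d=env.snapshot("top");im=np.ascontiguousarray(p[:,:,::-1]);cv2.imwrite("pics/t3.png",cv2.resize(im[130:320,240:400],None,fx=3.1,fy=3.1,interpolation=cv2.INTER_CUBIC))
```

```text
at [0.4343 0.0078 0.0266] yaw -0.0023 f [ 0.2 -3.9 -1.3] w 0.127 t 9.0
[[0.0006, -0.014, -0.0, 0.013], [0.0005, -0.014, -0.0, 0.013], [0.0003, -0.014, -0.0, 0.013], [0.0001, -0.014, -0.0, 0.013]]
```

View pics/t3.png

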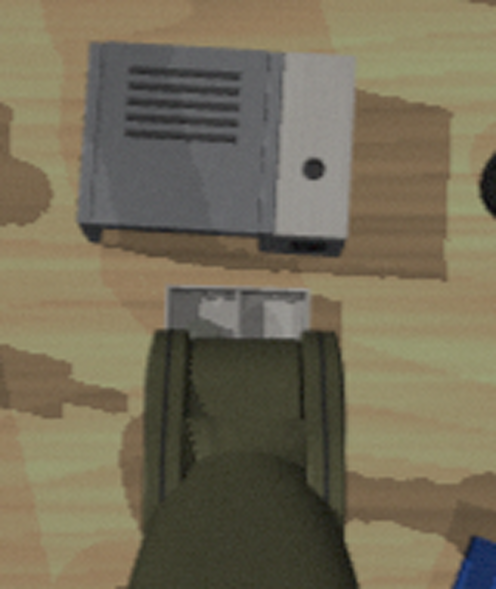

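Request:
{"api": "step_arm", "payload": {"increments": [[[0,-0.005,0,0.005],[0.0005,-0.009,0,0.008],[0.0005,-0.009,0,0.008],[0.0005,-0.009,0,0.008],[0,-0.009,0,0.008],[0,-0.009,0,0.008],[0,-0.006,0,0.005],[0,-0.002,0,0.002],[0,0,0,0],[0,0,0,0]]]}}

```text
clock: 10.3
position: [0.4344, 0.0245, 0.0286]
orientation: [-3.073, 0.009, 0.001]
ft_force: [0.3, -1.5, -2.7]
width: 0.125
```

Run:
```python
from h import *
s=env.get_state();z=s["position"][2];print(s["orientation"])
plan([.437,.0637,z],-.0541,4)
```

```text
[-3.07330616e+00  8.85075749e-03  9.77585989e-04]
at [0.4344 0.0245 0.0286] yaw 0.001 f [ 0.3 -1.5 -2.7] w 0.125 t 10.3
[[0.0006, -0.0098, -0.0, 0.0138], [0.0005, -0.0098, -0.0, 0.0138], [0.0004, -0.0098, -0.0, 0.0138], [0.0002, -0.0098, -0.0, 0.0138]]
```

Run:
```python
from h import *
s=env.get_state();
for k in ["q","dq","joint_torque","moment","ft_force"]: print(k,np.round(s[k],3))
p,d=env.snapshot("side");cv2.imwrite("pics/s4.png",p[:,:,::-1])
p,d=env.snapshot("wrist");cv2.imwrite("pics/w4.png",p[:,:,::-1])
```

```text
q [-0.     0.26  -0.618  0.702  0.068  3.141]
dq [ 0.    -0.     0.    -0.     0.     0.002]
joint_torque [  0.995 -35.777  20.165   0.179   1.019  -0.25 ]
moment [-0.617 -0.131 -0.249]
ft_force [ 0.251 -1.484 -2.709]
```

View pics/s4.png

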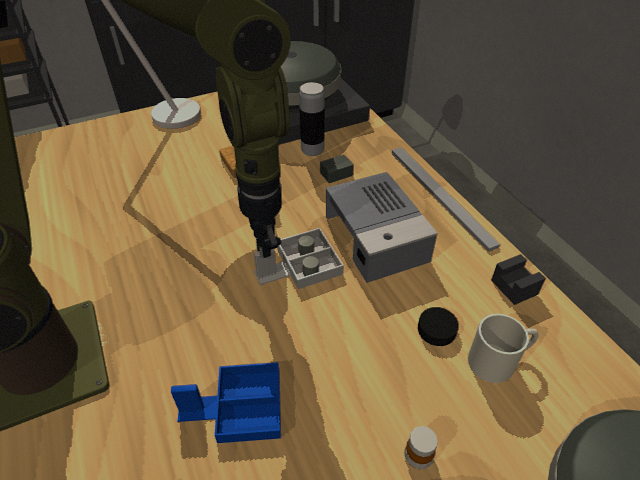

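View pics/w4.png

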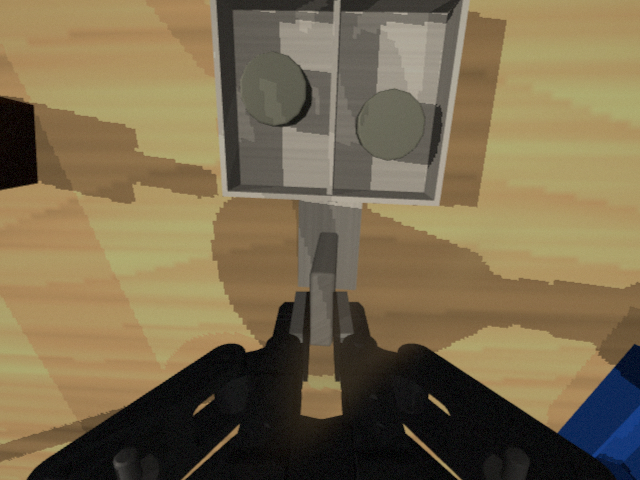

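The last joint reached its upper limit (q6 = 3.14) and the tool tilted about 4°. I'll release the tray, lift, and take the half-turned grasp. On the way I'll try to remove the tilt.

Request:
{"api": "step_arm", "payload": {"increments": [[[0,0,0,-0.01],[0,0,0,0],[0,0,0,0],[0,0,0,0],[0,0,-0.01,0],[0,0,-0.02,0],[0,0,-0.02,0],[0,0,-0.02,-0.05],[0,0,-0.01,-0.15],[0,0,0,-0.18]]], "jaw": -1}}

```text
clock: 11.65
position: [0.4367, 0.0203, 0.1153]
orientation: [-3.073, -0.024, 0.405]
ft_force: [0.4, -0.2, 0.0]
width: 1.003
```

Run:
```python
from h import *
s=env.get_state();
for k in ["q","position","orientation","ft_force"]: print(k,np.round(s[k],3))
```

```text
q [-0.013  0.166 -0.477  0.934  0.073  2.723]
position [0.437 0.02  0.115]
orientation [-3.073 -0.024  0.405]
ft_force [ 0.398 -0.159  0.041]
```

Request:
{"api": "step_arm", "payload": {"increments": [[[0,0,0,-0.186],[0,0,0,-0.186],[0,0,0,-0.186],[0,0,0,-0.186],[0,0,0,-0.186],[0,0,0,-0.186],[0,0,0,-0.186],[0,0,0,-0.186],[0,0,0,-0.186],[0,0,0,-0.186]]]}}

```text
clock: 12.9
position: [0.4385, 0.0202, 0.1231]
orientation: [3.091, -0.054, 2.282]
ft_force: [0.5, 0.5, -1.3]
width: 1.002
```

Request:
{"api": "step_arm", "payload": {"increments": [[[0,0,0,-0.186],[0,0,0,-0.186],[0,0,0,-0.186],[0,0,0,-0.186],[0,0,0,-0.186],[0,0,0,-0.186],[0,0,0,-0.186],[0,0,0,-0.186],[0,0,0,-0.186],[0,0,0,-0.186]]]}}

```text
clock: 14.15
position: [0.4396, 0.0202, 0.1303]
orientation: [3.11, 0.068, -2.129]
ft_force: [-0.1, 0.1, -0.0]
width: 0.998
```

Run:
```python
from h import *
s=env.get_state();
for k in ["q","position","orientation","clock"]: print(k,np.round(s[k],3))
print(Rn.from_euler("xyz",s["orientation"]).as_matrix()[:,2])
p,d=env.snapshot("top");im=np.ascontiguousarray(p[:,:,::-1]);cv2.imwrite("pics/t5.png",cv2.resize(im[130:320,240:400],None,fx=3.1,fy=3.1,interpolation=cv2.INTER_CUBIC))
p,d=env.snapshot("side");im=np.ascontiguousarray(p[:,:,::-1]);cv2.imwrite("pics/s5.png",im)
```

```text
q [-0.015  0.147 -0.457  0.957  0.075 -1.028]
position [0.44 0.02 0.13]
orientation [ 3.11   0.068 -2.129]
clock 14.15
[ 0.00965438  0.07459314 -0.99716732]
```

View pics/s5.png

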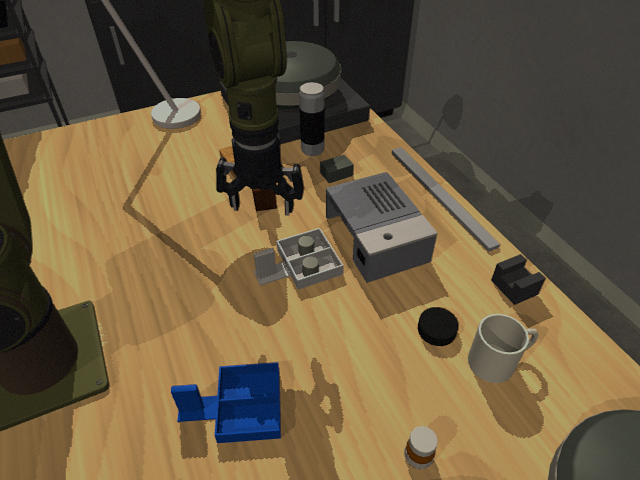

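Request:
{"api": "step_arm", "payload": {"increments": [[[0,0,0,-0.186],[0,0,0,-0.186],[0,0,0,-0.186],[0,0,0,-0.186],[0,0,0,-0.186],[0,0,0,-0.186],[0,0,0,-0.186],[0,0,0,-0.186],[0,0,0,-0.186],[0,0,0,-0.186]]]}}

```text
clock: 15.5
position: [0.44, 0.0202, 0.1345]
orientation: [-3.065, 0.006, -0.259]
ft_force: [1.7, -0.8, 0.2]
width: 1.002
```

Request:
{"api": "step_arm", "payload": {"increments": [[[0,0,0,-0.12],[0,0,0,-0.08],[0,0.005,0,0],[0,0.008,0,0],[0,0.008,0,0],[0,0.008,0,0],[0,0.008,0,0],[0,0.008,0,0],[0,0,0,0],[0,0,0,0]]]}}

```text
clock: 16.75
position: [0.4379, -0.0144, 0.1322]
orientation: [-3.077, -0.009, -0.087]
ft_force: [-0.8, -0.1, -0.6]
width: 1.002
```

Run:
```python
from h import *
s=env.get_state();
for k in ["q","position","orientation","clock"]: print(k,np.round(s[k],3))
print(Rn.from_euler("xyz",s["orientation"]).as_matrix()[:,2])
```

```text
q [-0.085  0.142 -0.458  0.962  0.064 -3.14 ]
position [ 0.438 -0.014  0.132]
orientation [-3.077 -0.009 -0.087]
clock 16.75
[ 0.01452881  0.06310147 -0.99790136]
```

Request:
{"api": "step_arm", "payload": {"increments": [[[0,0.008,0,0],[0,0.008,0,0],[0,0.008,0,0],[0,0.008,0,0],[0,0.008,0,0],[0,0.008,0,0],[0,0,0,0],[0,0,0,0],[0,0,0,0],[0,0,0,0]]]}}

```text
clock: 18.0
position: [0.4358, -0.038, 0.1294]
orientation: [-3.101, -0.009, -0.121]
ft_force: [-0.4, -0.6, -0.3]
width: 0.996
```

Run:
```python
from h import *
s=env.get_state();
for k in ["q","position","orientation","clock"]: print(k,np.round(s[k],3))
print(Rn.from_euler("xyz",s["orientation"]).as_matrix()[:,2])
```

```text
q [-0.12   0.144 -0.463  0.955  0.04  -3.141]
position [ 0.436 -0.038  0.129]
orientation [-3.101 -0.009 -0.121]
clock 18.0
[ 0.01390259  0.03906389 -0.99914   ]
```

Request:
{"api": "step_arm", "payload": {"increments": [[[0,0.009,0,0],[0,0.009,0,0],[0,0.009,0,0],[0,0.009,0,0],[0,0.009,0,0],[0,0.009,0,0],[0,0.009,0,0],[0,0.009,0,0],[0,0.004,0,0],[0,0,0,-0.0]]]}}

```text
clock: 19.25
position: [0.4306, -0.0755, 0.1274]
orientation: [-3.139, -0.009, -0.177]
ft_force: [-0.8, 0.1, -0.1]
width: 0.998
```

Run:
```python
from h import *
s=env.get_state();
for k in ["q","position","orientation","clock"]: print(k,np.round(s[k],3))
print(Rn.from_euler("xyz",s["orientation"]).as_matrix()[:,2])
# tray now
p,d=env.snapshot("top");cv2.imwrite("pics/t6.png",p[:,:,::-1]);np.save("pics/t6.npy",d)
p,d=env.snapshot("side");cv2.imwrite("pics/s6.png",p[:,:,::-1])
P=cloud("top",d)
q=P[180:320,250:400].reshape(-1,3)
q=q[(q[:,1]>-.06)&(q[:,1]<.15)&(q[:,0]<.6)]
for z0,z1 in [(.022,.034),(.064,.076)]:
    r=q[(q[:,2]>z0)&(q[:,2]<z1)];print(len(r),r.mean(0) if len(r) else 0, cv2.minAreaRect((r[:,:2]*1000).astype(np.float32)) if len(r)>5 else 0)
```

```text
q [-1.760e-01  1.450e-01 -4.660e-01  9.510e-01  3.000e-03 -3.141e+00]
position [ 0.431 -0.076  0.127]
orientation [-3.139 -0.009 -0.177]
clock 19.25
[ 9.34929674e-03  8.96851349e-04 -9.99955892e-01]
238 [0.59183868 0.02641031 0.02921814] ((590.11474609375, 45.0916748046875), (19.635313034057617, 207.14910888671875), 0.8030052781105042)
190 [0.53395453 0.03538046 0.07017056] ((535.0075073242188, 45.03282928466797), (28.82740020751953, 208.8175506591797), 0.3987688720226288)
```

View pics/t6.png

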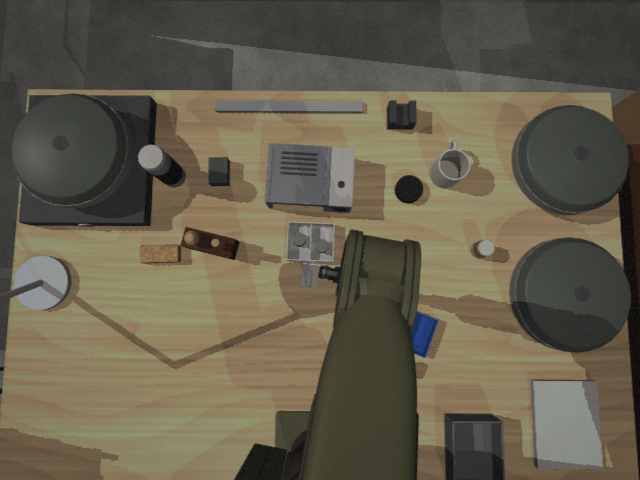

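Run:
```python
from h import *
d=np.load("pics/t6.npy");P=cloud("top",d)
for n,z0,z1,(u0,v0,u1,v1) in [("rim",.022,.034,(283,215,338,265)),("fin",.062,.078,(295,258,318,295)),("plug",.031,.045,(283,215,338,265))]:
    q=P[v0:v1,u0:u1].reshape(-1,3);r=q[(q[:,2]>z0)&(q[:,2]<z1)&(q[:,0]<.585)]
    print(n,len(r),r.mean(0).round(4),cv2.minAreaRect((r[:,:2]*1000).astype(np.float32)))
```

```text
rim 465 [0.527 0.02  0.029] ((528.3816528320312, 19.044597625732422), (120.15007781982422, 100.30891418457031), 88.33110809326172)
fin 78 [0.4336 0.0217 0.0698] ((433.93701171875, 21.77787208557129), (36.85116958618164, 9.917923927307129), 0.49034562706947327)
plug 218 [0.5254 0.0187 0.0334] ((528.8937377929688, 20.462261199951172), (114.74990844726562, 97.77434539794922), 85.57373046875)
```

Request:
{"api": "step_arm", "payload": {"increments": [[[0,0,0,0.186],[0,0,0,0.186],[0,0,0,0.186],[0,0,0,0.186],[0,0,0,0.186],[0,0,0,0.186],[0,0,0,0.186],[0,0,0,0.186],[0,0,0,0.186],[0,0,0,0.186]]]}}

```text
clock: 20.6
position: [0.4308, -0.0742, 0.1275]
orientation: [-3.134, 0.006, -2.056]
ft_force: [-0.6, 0.1, 0.6]
width: 0.999
```

Run:
```python
from h import *
plan([.4334,.0218,.095],3.1124,8)
```

```text
at [ 0.4308 -0.0742  0.1275] yaw -2.0559 f [-0.6  0.1  0.6] w 0.999 t 20.6
[[-0.0108, 0.0053, 0.0041, 0.1394], [-0.0099, 0.0068, 0.0041, 0.1394], [-0.0089, 0.0081, 0.0041, 0.1394], [-0.0077, 0.0092, 0.0041, 0.1394], [-0.0063, 0.0102, 0.0041, 0.1394], [-0.0048, 0.011, 0.0041, 0.1394], [-0.0033, 0.0116, 0.0041, 0.1394], [-0.0016, 0.0119, 0.0041, 0.1394]]
```

Request:
{"api": "step_arm", "payload": {"increments": [[[-0.011,0.005,0.004,0.14],[-0.01,0.007,0.004,0.14],[-0.009,0.008,0.004,0.14],[-0.008,0.009,0.004,0.14],[-0.006,0.01,0.004,0.14],[-0.005,0.011,0.004,0.14],[-0.003,0.0115,0.004,0.14],[-0.0015,0.012,0.004,0.135],[0,0,0,0],[0,0,0,0]]]}}

```text
clock: 21.85
position: [0.4367, 0.0252, 0.0952]
orientation: [3.139, 0.011, 3.079]
ft_force: [0.4, 0.1, 0.7]
width: 1.002
```

Run:
```python
from h import *
plan([.4334,.0218,.027],3.1124,9)
print(env.get_state()["q"],env.get_state()["orientation"])
```

```text
at [0.4367 0.0252 0.0952] yaw 3.0787 f [0.4 0.1 0.7] w 1.002 t 21.85
[[0.0003, -0.0004, 0.0076, -0.0037], [0.0003, -0.0004, 0.0076, -0.0037], [0.0003, -0.0004, 0.0076, -0.0037], [0.0003, -0.0004, 0.0076, -0.0037], [0.0003, -0.0004, 0.0076, -0.0037], [0.0003, -0.0004, 0.0076, -0.0037], [0.0003, -0.0004, 0.0076, -0.0037], [0.0003, -0.0004, 0.0076, -0.0037], [0.0003, -0.0004, 0.0076, -0.0037]]
[ 0.0570209   0.1728015  -0.52474736  0.86233513  0.00088064  0.11992479] [3.13941277 0.0107286  3.07868188]
```

Request:
{"api": "step_arm", "payload": {"increments": [[[0.0005,-0.0005,0.0075,-0.004],[0.0005,-0.0005,0.0075,-0.004],[0.0005,-0.0005,0.0075,-0.004],[0.0005,-0.0005,0.0075,-0.004],[0.0005,-0.0005,0.0075,-0.004],[0.0005,-0.0005,0.0075,-0.004],[0,-0.0005,0.0075,-0.004],[0,0,0.0075,-0.004],[0,0,0.006,0],[0,0,0,0]]]}}

```text
clock: 23.1
position: [0.4336, 0.0206, 0.0241]
orientation: [3.14, 0.01, 3.114]
ft_force: [0.9, -0.4, 0.0]
width: 1.001
```

Request:
{"api": "step_arm", "payload": {"increments": [[[0,0,0,0],[0,0,0,0],[0,0,0,0],[0,0,0,0],[0,0,0,0],[0,0,0,0],[0,0,0,0],[0,0,0,0],[0,0,0,0],[0,0,0,0]]], "jaw": 1, "force": 25}}

```text
clock: 24.35
position: [0.4345, 0.0208, 0.025]
orientation: [3.14, 0.012, 3.114]
ft_force: [-0.3, 0.1, 0.5]
width: 0.13
```

Run:
```python
from h import *
z=env.get_state()["position"][2]
plan([.437,.0637,z],3.0875,8,[.4,.8,1,1,1,1,.8,.4])
```

```text
at [0.4345 0.0208 0.025 ] yaw 3.1143 f [-0.3  0.1  0.5] w 0.13 t 24.35
[[-0.0001, 0.0027, -0.0, 0.0017], [-0.0002, 0.0054, -0.0, 0.0033], [-0.0002, 0.0067, -0.0, 0.0042], [-0.0001, 0.0067, -0.0, 0.0042], [-0.0001, 0.0067, -0.0, 0.0042], [-0.0001, 0.0067, -0.0, 0.0042], [-0.0001, 0.0054, -0.0, 0.0033], [-0.0, 0.0027, -0.0, 0.0017]]
```

Request:
{"api": "step_arm", "payload": {"increments": [[[0,0.003,0,0.002],[0,0.005,0,0.003],[0,0.0065,0,0.004],[0,0.0065,0,0.004],[0,0.0065,0,0.004],[0,0.0065,0,0.004],[0,0.005,0,0.003],[0,0.003,0,0.002],[0,0,0,0],[0,0,0,0]]]}}

```text
clock: 25.6
position: [0.4362, 0.0628, 0.0249]
orientation: [-3.137, 0.012, 3.084]
ft_force: [-0.4, -4.2, 1.1]
width: 0.129
```

Run:
```python
from h import *
s=env.get_state();z=s["position"][2];print(s["q"].round(3) if hasattr(s["q"],"round") else s["q"],s["orientation"])
plan([.52,.0592,z],3.0875,9,[.4,.8,1,1,1,1,1,.8,.4])
p,d=env.snapshot("top");im=np.ascontiguousarray(p[:,:,::-1]);cv2.imwrite("pics/t7.png",cv2.resize(im[130:320,240:400],None,fx=3.1,fy=3.1,interpolation=cv2.INTER_CUBIC))
P=cloud("top",d)
for n,z0,z1,(u0,v0,u1,v1) in [("rim",.022,.034,(265,211,325,268))]:
    q=P[v0:v1,u0:u1].reshape(-1,3);r=q[(q[:,2]>z0)&(q[:,2]<z1)&(q[:,0]<.595)]
    print(n,len(r),r.mean(0).round(4),cv2.minAreaRect((r[:,:2]*1000).astype(np.float32)))
```

```text
[ 0.149  0.259 -0.629  0.672 -0.007  0.207] [-3.13659282  0.01216046  3.08374595]
at [0.4362 0.0628 0.0249] yaw 3.0837 f [-0.4 -4.2  1.1] w 0.129 t 25.6
[[-0.0045, 0.0001, -0.0, -0.0002], [-0.0091, 0.0001, -0.0, -0.0004], [-0.0113, 0.0002, -0.0, -0.0005], [-0.0113, 0.0001, -0.0, -0.0005], [-0.0113, 0.0001, -0.0, -0.0005], [-0.0113, 0.0001, -0.0, -0.0005], [-0.0113, 0.0001, -0.0, -0.0005], [-0.0091, 0.0001, -0.0, -0.0004], [-0.0045, 0.0, -0.0, -0.0002]]
rim 332 [0.5387 0.0492 0.0294] ((529.83056640625, 56.36899948120117), (120.03787231445312, 100.18263244628906), 85.87357330322266)
```

View pics/t7.png

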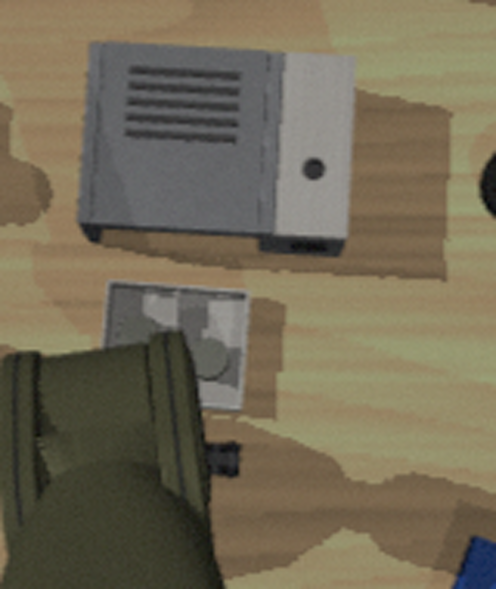

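Request:
{"api": "step_arm", "payload": {"increments": [[[-0.004,0,0,-0.006],[-0.009,0,0,-0.006],[-0.011,0,0,-0.006],[-0.011,0,0,0],[-0.011,0,0,0],[-0.011,0,0,0],[-0.01,0,0,0],[-0.008,0,0,0],[-0.004,0,0,0],[0,0,0,0]]]}}

```text
clock: 26.9
position: [0.4476, 0.0625, 0.0213]
orientation: [3.135, -0.103, 3.105]
ft_force: [1.0, -1.4, -1.2]
width: 0.125
```

Run:
```python
from h import *
s=env.get_state();z=s["position"][2]
plan([.569,.0568,z],3.097,9,[.4,.8,1,1,1,1,.8,.6,.4])
p,d=env.snapshot("top");im=np.ascontiguousarray(p[:,:,::-1]);cv2.imwrite("pics/t8.png",cv2.resize(im[130:320,240:400],None,fx=3.1,fy=3.1,interpolation=cv2.INTER_CUBIC))
P=cloud("top",d)
q=P[200:268,262:325].reshape(-1,3);r=q[(q[:,2]>.025)&(q[:,2]<.033)&(q[:,0]<.607)]
r=r[r[:,1]<.04]
for x0 in np.arange(.5,.61,.01):
    k=r[(r[:,0]>=x0)&(r[:,0]<x0+.01)]
    if len(k):print(round(x0,2),len(k),k[:,1].min().round(4))
```

```text
at [0.4476 0.0625 0.0213] yaw 3.1047 f [ 1.  -1.4 -1.2] w 0.125 t 26.9
[[-0.0069, -0.0001, -0.0, 0.0004], [-0.0139, -0.0001, -0.0, 0.0009], [-0.0174, -0.0002, -0.0, 0.0011], [-0.0174, -0.0001, -0.0, 0.0011], [-0.0174, -0.0001, -0.0, 0.0011], [-0.0174, -0.0001, -0.0, 0.0011], [-0.0139, -0.0001, -0.0, 0.0009], [-0.0104, -0.0, -0.0, 0.0007], [-0.0069, -0.0, -0.0, 0.0004]]
0.5 4 0.0001
0.51 5 0.0002
0.52 7 0.0003
0.53 14 -0.0022
0.54 5 -0.0021
0.55 4 -0.0021
0.56 3 -0.002
0.57 3 -0.0019
0.58 18 -0.0044
```

View pics/t8.png

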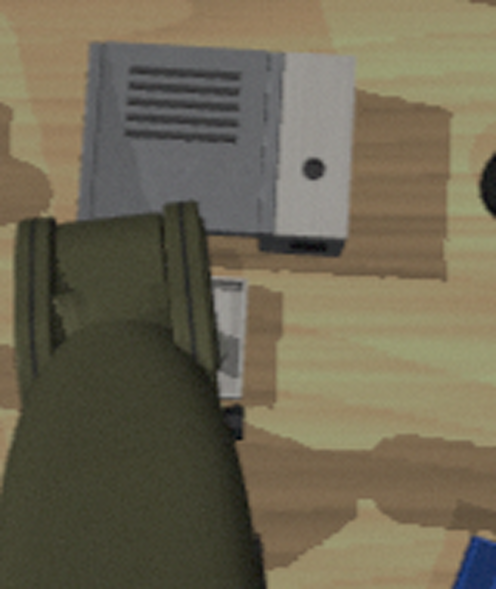

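Run:
```python
from h import *
s=env.get_state()
for k in ["q","dq","joint_torque","ft_force","moment"]: print(k,np.round(s[k],3))
print(Rn.from_euler("xyz",s["orientation"]).as_matrix().round(3))
p,d=env.snapshot("side");cv2.imwrite("pics/s8.png",p[:,:,::-1])
```

```text
q [ 0.121  0.36  -0.49   0.821  0.023  0.157]
dq [ 0.    -0.     0.002  0.001 -0.002  0.003]
joint_torque [  1.163 -39.404  19.821   0.349   0.762  -0.257]
ft_force [-1.628 -1.577  2.721]
moment [-0.457  0.101 -0.247]
[[-0.994  0.038 -0.102]
 [ 0.037  0.999  0.011]
 [ 0.103  0.007 -0.995]]
```

View pics/s8.png

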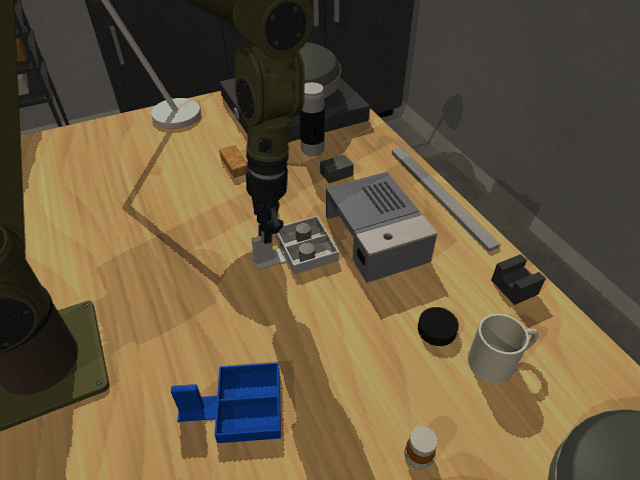

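Run:
```python
from h import *
im=cv2.imread("pics/s8.png");cv2.imwrite("pics/s8c.png",cv2.resize(im[150:300,220:370],None,fx=4,fy=4,interpolation=cv2.INTER_CUBIC))
```

```text
(no output)
```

View pics/s8c.png

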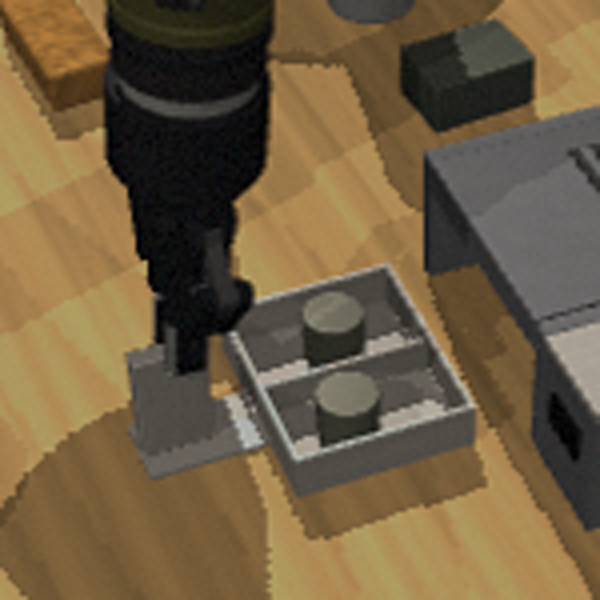

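Request:
{"api": "step_arm", "payload": {"increments": [[[0,0,0,0],[0,0,0,0],[0,0,0,0],[0,0,0,0],[0,0,0,0],[0,0,0,0],[0.008,0,0,0],[0.008,0,0,0],[0.008,0,0,0],[0.008,0,0,0]]]}}

```text
clock: 28.25
position: [0.4158, 0.0656, 0.024]
orientation: [3.131, -0.1, 3.107]
ft_force: [0.7, 0.3, -3.3]
width: 0.127
```

Run:
```python
from h import *
s=env.get_state()
for k in ["q","dq","joint_torque","ft_force","moment","orientation","position"]: print(k,np.round(s[k],3))
```

```text
q [ 0.133  0.309 -0.563  0.796  0.027  0.167]
dq [ 0.026 -0.105 -0.151 -0.043  0.007  0.022]
joint_torque [-8.1000e-02 -3.7580e+01  1.9464e+01  1.4190e+00  2.6600e-01  1.0000e-03]
ft_force [ 0.687  0.347 -3.282]
moment [-0.144 -0.288  0.067]
orientation [ 3.131 -0.1    3.107]
position [0.416 0.066 0.024]
```

Pulling back went cleanly at low force. Pushing forward while gripping jammed the tray's nose on the bench and tilted the tool 6°. I'll release, rise until q4 meets its limit to take the tilt out, and then push the fin from behind with closed fingers.

Request:
{"api": "step_arm", "payload": {"increments": [[[0,0,0,0],[0,0,0,0],[0,0,0,0],[0,0,-0.02,0],[0,0,-0.04,0],[0.01,0,-0.06,0],[0.012,0,-0.06,0],[0.012,0,-0.06,0],[0.012,0,-0.06,0],[0.012,0,-0.06,0]]], "jaw": -1}}

```text
clock: 29.5
position: [0.3911, 0.0621, 0.3939]
orientation: [3.13, -0.11, 3.107]
ft_force: [1.2, 0.8, 0.1]
width: 0.998
```

Run:
```python
from h import *
s=env.get_state()
for k in ["clock","q","ft_force","orientation","position"]: print(k,np.round(s[k],3))
```

```text
clock 29.5
q [0.131 0.118 0.195 1.754 0.029 0.165]
ft_force [1.171 0.81  0.14 ]
orientation [ 3.13  -0.11   3.107]
position [0.391 0.062 0.394]
```

Request:
{"api": "step_arm", "payload": {"increments": [[[0.004,0,-0.05,0],[0.004,0,-0.05,0],[0.001,0,-0.02,0],[0.001,0,-0.01,0],[0.001,0,-0.01,0],[0.001,0,-0.01,0],[0.001,0,-0.01,0],[0.001,0,-0.01,0],[0,0,-0.01,0],[0,0,0,0]]], "jaw": 1}}

```text
clock: 30.75
position: [0.3857, 0.0594, 0.5321]
orientation: [3.121, -0.057, 3.106]
ft_force: [-0.4, 0.7, 0.1]
width: -0.002
```

Run:
```python
from h import *
s=env.get_state()
for k in ["clock","q","ft_force","orientation","position"]: print(k,np.round(s[k],3))
p,d=env.snapshot("top");im=np.ascontiguousarray(p[:,:,::-1]);cv2.imwrite("pics/t9.png",im);np.save("pics/t9.npy",d)
```

```text
clock 30.75
q [0.125 0.185 0.677 2.117 0.03  0.161]
ft_force [-0.401  0.697  0.113]
orientation [ 3.121 -0.057  3.106]
position [0.386 0.059 0.532]
```

View pics/t9.png

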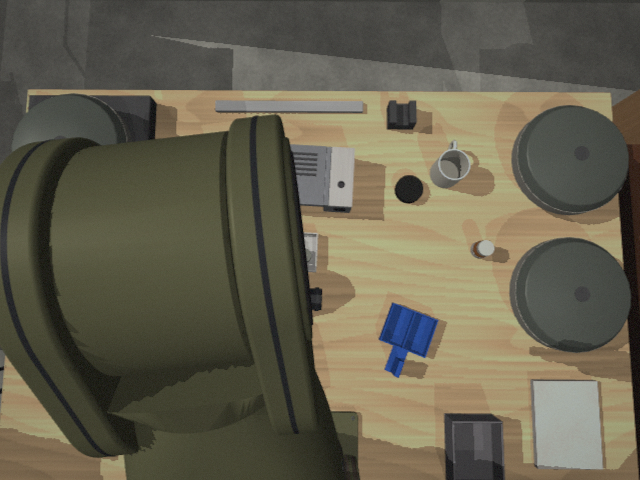

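Request:
{"api": "step_arm", "payload": {"increments": [[[0.001,0,-0.01,0],[0,0,-0.01,0],[0,0,-0.01,0],[0,0,-0.01,0],[0,0,-0.01,0],[0,0,-0.01,0],[0.008,0,0.05,0],[0.008,0,0.06,0],[0.008,0,0.06,0],[0.004,0,0.06,0]]]}}

```text
clock: 32.05
position: [0.3571, 0.0669, 0.3162]
orientation: [3.11, 0.004, 3.104]
ft_force: [1.6, 1.0, 0.6]
width: -0.001
```

Run:
```python
from h import *
s=env.get_state()
for k in ["clock","q","ft_force","orientation","position"]: print(k,np.round(s[k],3))
R=Rn.from_euler("xyz",s["orientation"]).as_matrix();print(R[:,2])
p,d=env.snapshot("side");cv2.imwrite("pics/s10.png",p[:,:,::-1]);P=cloud("side",d)
q=P.reshape(-1,3);q=q[(q[:,0]>.36)&(q[:,0]<.6)&(q[:,1]>-.02)&(q[:,1]<.16)]
for z0,z1 in [(.025,.0315),(.066,.075)]:
    r=q[(q[:,2]>z0)&(q[:,2]<z1)];print(len(r),cv2.minAreaRect((r[:,:2]*1000).astype(np.float32)))
```

```text
clock 32.05
q [ 0.155 -0.057 -0.182  1.435  0.03   0.193]
ft_force [1.583 1.045 0.598]
orientation [3.11  0.004 3.104]
position [0.357 0.067 0.316]
[ 0.00567204  0.03138478 -0.99949128]
487 ((472.17779541015625, 61.074337005615234), (124.52365112304688, 165.60304260253906), 88.1451416015625)
107 ((409.2769775390625, 63.74372863769531), (13.842231750488281, 39.54189682006836), 86.3174057006836)
```

View pics/s10.png

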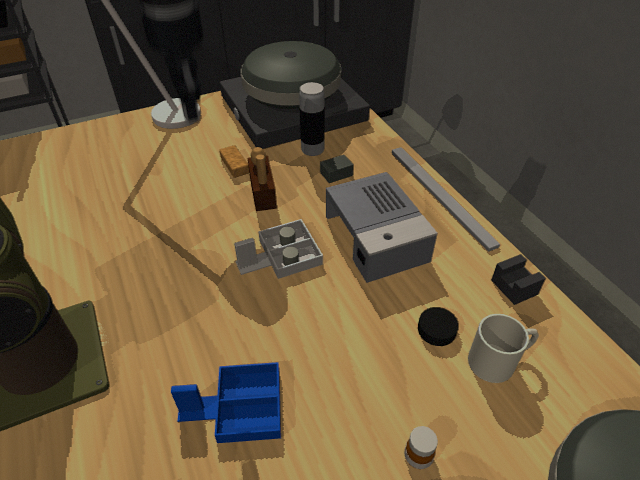

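Run:
```python
from h import *
p,d=env.snapshot("side");P=cloud("side",d)
im=np.ascontiguousarray(p[:,:,::-1])
q=P.reshape(-1,3);q=q[(q[:,0]>.448)&(q[:,0]<.6)&(q[:,1]>-.03)&(q[:,1]<.16)]
r=q[(q[:,2]>.026)&(q[:,2]<.031)];print(len(r),cv2.minAreaRect((r[:,:2]*1000).astype(np.float32)))
for yaw in (-3.5,-2.5,-1.5): 
    a=np.radians(yaw);print(yaw)
M=T(*(np.array([.4093,.0637])+.095*np.array([np.cos(-.05),np.sin(-.05)])),np.degrees(-.05))
overlay("side",im,[(M,rect(-.05,.05,-.06,.06,.028),R_),(M,rect(-.115,-.075,-.006,.006,.07),G_)],5,(225,200,345,290),"pics/s10o.png")
```

```text
360 ((504.0905456542969, 60.49915313720703), (124.96861267089844, 101.26643371582031), 87.61676788330078)
-3.5
-2.5
-1.5
```

View pics/s10o.png

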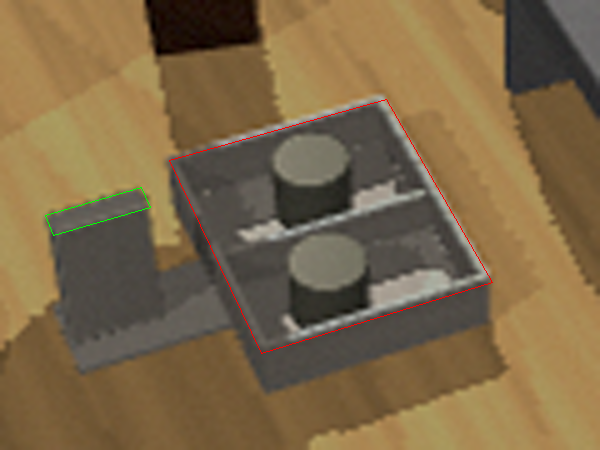

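Run:
```python
from h import *
plan([.362,.0663,.022],3.0875,9,[.6,1,1,1,1,.8,.5,.2,.1])
```

```text
at [0.3448 0.065  0.3068] yaw 3.1044 f [-1.8  0.3 -1.2] w -0.002 t 32.15
[[-0.0017, 0.0002, 0.0276, 0.0016], [-0.0028, 0.0003, 0.0459, 0.0027], [-0.0028, 0.0003, 0.0459, 0.0027], [-0.0028, 0.0003, 0.0459, 0.0027], [-0.0028, 0.0003, 0.0459, 0.0027], [-0.0022, 0.0003, 0.0367, 0.0022], [-0.0014, 0.0002, 0.023, 0.0014], [-0.0006, 0.0001, 0.0092, 0.0005], [-0.0003, 0.0, 0.0046, 0.0003]]
```

Request:
{"api": "step_arm", "payload": {"increments": [[[-0.001,-0.0005,0.028,0.002],[-0.002,-0.001,0.046,0.003],[-0.003,-0.001,0.046,0.003],[-0.003,-0.001,0.046,0.003],[-0.003,-0.001,0.046,0.003],[-0.002,-0.001,0.035,0.002],[-0.001,-0.001,0.02,0.001],[0,0,0.009,0],[0,0,0.004,0],[0,0,0,0]]]}}

```text
clock: 33.4
position: [0.408, 0.0732, 0.052]
orientation: [3.102, 0.043, 3.086]
ft_force: [0.6, 0.4, 0.6]
width: -0.0
```

Run:
```python
from h import *
s=env.get_state();z=s["position"][2];print(s["orientation"])
plan([.46,.0607,z],3.0875,10,[.5,1,1,1,1,1,1,1,1,.5])
```

```text
[3.10197873 0.04290179 3.08624821]
at [0.408  0.0732 0.052 ] yaw 3.0862 f [0.6 0.4 0.6] w -0.0 t 33.4
[[-0.0029, -0.0005, -0.0, -0.0001], [-0.0059, -0.0011, -0.0, -0.0001], [-0.0059, -0.0011, -0.0, -0.0001], [-0.0059, -0.0011, -0.0, -0.0001], [-0.0059, -0.0011, -0.0, -0.0001], [-0.0059, -0.0011, -0.0, -0.0001], [-0.0059, -0.0011, -0.0, -0.0001], [-0.0058, -0.0011, -0.0, -0.0001], [-0.0058, -0.0011, -0.0, -0.0001], [-0.0029, -0.0005, -0.0, -0.0001]]
```

Run:
```python
from h import *
p,d=env.snapshot("side");im=np.ascontiguousarray(p[:,:,::-1])
s=env.get_state();print(s["q"],s["position"])
M=T(*(np.array([.4093,.0637])+.095*np.array([np.cos(-.05),np.sin(-.05)])),np.degrees(-.05))
overlay("side",im,[(M,rect(-.05,.05,-.06,.06,.028),R_),(M,rect(-.115,-.075,-.006,.006,.07),G_)],4,(180,140,345,290),"pics/s11o.png")
```

```text
[ 0.15154274  0.15485405 -0.68500846  0.68006159  0.02996402  0.20674847] [0.40818456 0.07323064 0.05216091]
```

View pics/s11o.png

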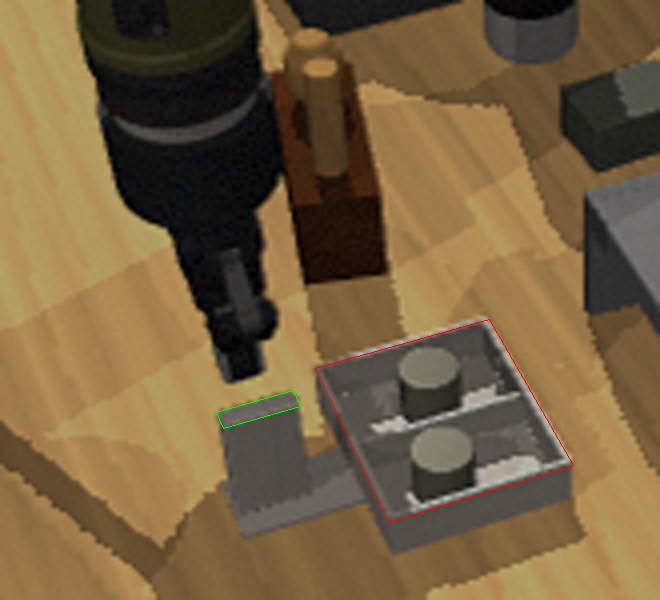

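Request:
{"api": "step_arm", "payload": {"increments": [[[0,0,-0.018,0],[0,0,-0.012,0],[0.012,-0.001,0,0],[0.014,-0.002,0,0],[0.014,-0.002,0,0],[0.012,-0.002,0,0],[0,0,0.018,0],[0,0,0.018,0],[0,0,0.014,0],[0,0,0,0]]]}}

```text
clock: 34.7
position: [0.3478, 0.069, 0.0292]
orientation: [3.102, 0.042, 3.087]
ft_force: [-0.8, 0.0, 0.4]
width: -0.0
```

Run:
```python
from h import *
s=env.get_state();z=s["position"][2];print(s["orientation"])
plan([.46,.0607,z],3.0875,10,[.5,1,1,1,1,1,1,1,1,.5])
```

```text
[3.10217635 0.04178123 3.08671842]
at [0.3478 0.069  0.0292] yaw 3.0867 f [-0.8  0.   0.4] w -0.0 t 34.7
[[-0.0062, -0.0001, -0.0, -0.0], [-0.0125, -0.0002, -0.0, -0.0001], [-0.0125, -0.0002, -0.0, -0.0001], [-0.0125, -0.0002, -0.0, -0.0001], [-0.0125, -0.0002, -0.0, -0.0001], [-0.0125, -0.0002, -0.0, -0.0001], [-0.0125, -0.0002, -0.0, -0.0001], [-0.0125, -0.0002, -0.0, -0.0001], [-0.0125, -0.0002, -0.0, -0.0001], [-0.0062, -0.0001, -0.0, -0.0]]
```

Request:
{"api": "step_arm", "payload": {"increments": [[[-0.008,-0.001,0.002,0],[-0.012,-0.001,0.002,0],[-0.012,0,0.001,0],[-0.012,0,0.0005,0],[-0.012,0,0.0005,0],[-0.012,0,0.0005,0],[-0.012,0,0.0005,0],[-0.012,0,0.0005,0],[-0.01,0,0.0005,0],[-0.005,0,0,0]]]}}

```text
clock: 35.95
position: [0.4379, 0.0606, 0.0211]
orientation: [3.102, -0.001, 3.087]
ft_force: [-7.2, 0.1, 5.4]
width: 0.002
```

```bash
cat > fit.py <<'E'
from h import *
from scipy.optimize import minimize
def fintray(tag,x0):
    # fit fin+tray yaw from side camera fin top + rim cloud
    p,d=env.snapshot("side");P=cloud("side",d);im=np.ascontiguousarray(p[:,:,::-1])
    q=P.reshape(-1,3);q=q[(q[:,0]>x0-.04)&(q[:,0]<x0+.05)&(q[:,1]>-.0)&(q[:,1]<.12)]
    r=q[(q[:,2]>.066)&(q[:,2]<.0735)];
    if len(r)>5: print("fin",len(r),np.round(r[:,:2].min(0),4),np.round(r[:,:2].max(0),4),cv2.minAreaRect((r[:,:2]*1000).astype(np.float32)))
    return im
E
python3 - <<'E'
from fit import *
s=env.get_state();z=s["position"][2];print(s["orientation"])
plan([.5,.0607,z],3.0875,10)
x=s["position"][0]+.031
M=T(*(np.array([x,.0564+(.5711-x)*.0542])+.095*np.array([np.cos(-.054),np.sin(-.054)])),-3.1)
im=fintray("a",x)
overlay("side",im,[(M,rect(-.05,.05,-.06,.06,.028),R_),(M,rect(-.115,-.075,-.006,.006,.07),G_)],4,(200,140,380,290),"pics/s12.png")
E
```

```text
[ 3.10157591e+00 -1.33332131e-03  3.08740614e+00]
at [0.4379 0.0606 0.0211] yaw 3.0874 f [-7.2  0.1  5.4] w 0.002 t 35.95
[[-0.0062, 0.0003, -0.0, -0.0], [-0.0062, 0.0003, -0.0, -0.0], [-0.0062, 0.0003, -0.0, -0.0], [-0.0062, 0.0003, -0.0, -0.0], [-0.0062, 0.0003, -0.0, -0.0], [-0.0062, 0.0003, -0.0, -0.0], [-0.0062, 0.0003, -0.0, -0.0], [-0.0062, 0.0003, -0.0, -0.0], [-0.0062, 0.0003, -0.0, -0.0], [-0.0062, 0.0003, -0.0, -0.0]]
fin 113 [0.4293 0.0441] [0.4884 0.0639] ((459.08819580078125, 55.7947998046875), (60.2890510559082, 15.68193244934082), 10.059536933898926)
```

View pics/s12.png

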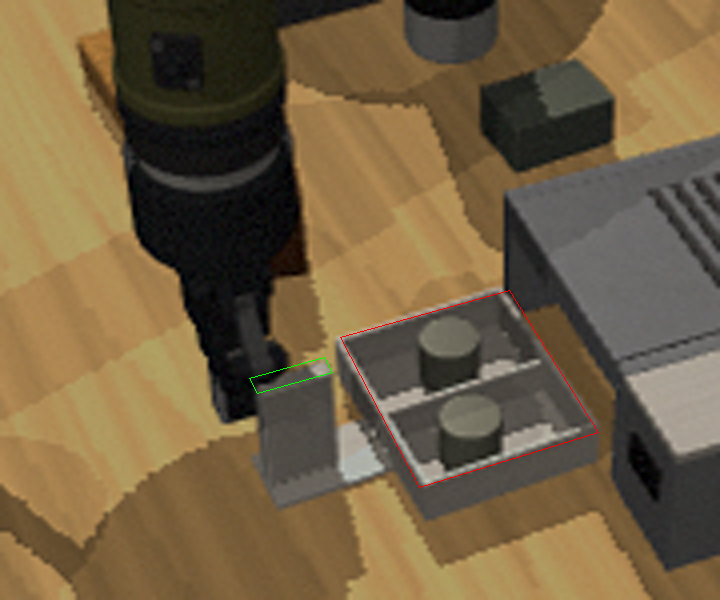

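Request:
{"api": "step_arm", "payload": {"increments": [[[-0.016,0,0,0],[-0.024,0,0,0],[-0.024,0,0,0],[-0.016,0,0,0],[-0.006,0,0,0],[0,0,0,0],[0,0,0,0],[0,0,0,0],[0,0,0,0],[0,0,0,0]]]}}

```text
clock: 37.25
position: [0.5086, 0.0555, 0.0165]
orientation: [3.101, -0.039, 3.088]
ft_force: [-3.1, 0.9, 1.1]
width: -0.002
```

Run:
```python
from fit import *
s=env.get_state();z=s["position"][2];print(s["orientation"])
plan([.5,.0607,z],3.0875,2)
x=s["position"][0]+.031
M=T(*(np.array([x,.0564+(.5711-x)*.0542])+.095*np.array([np.cos(-.054),np.sin(-.054)])),-3.1)
im=fintray("a",x)
overlay("side",im,[(M,rect(-.05,.05,-.06,.06,.028),R_),(M,rect(-.115,-.075,-.006,.006,.07),G_)],4,(230,140,410,290),"pics/s13.png")
```

```text
[ 3.10101651 -0.03898265  3.08791645]
at [0.5086 0.0555 0.0165] yaw 3.0879 f [-3.1  0.9  1.1] w -0.002 t 37.25
[[0.0044, 0.0024, -0.0, 0.0002], [0.0044, 0.0024, -0.0, 0.0002]]
fin 90 [0.4996 0.0351] [0.561  0.0576] ((530.5145263671875, 46.17877197265625), (61.58042526245117, 20.893339157104492), 2.208606719970703)
```

View pics/s13.png

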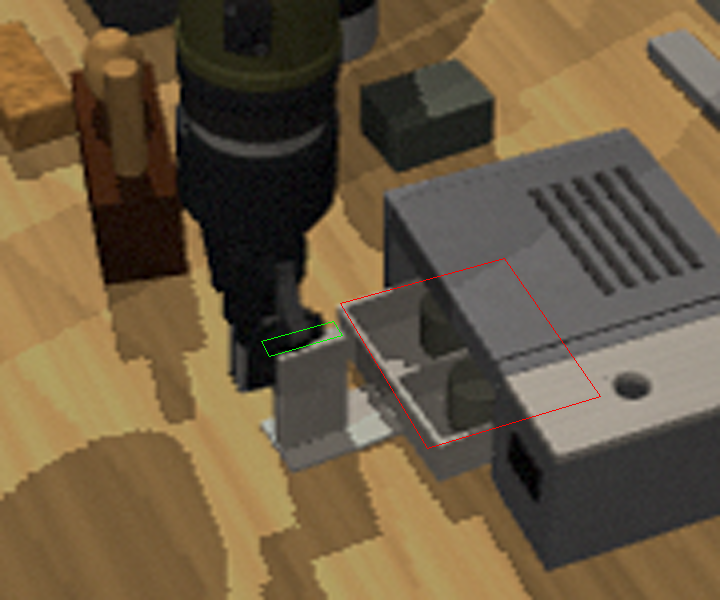

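Request:
{"api": "step_arm", "payload": {"increments": [[[-0.014,0,-0.001,0],[-0.012,0,-0.001,0],[-0.008,0,-0.001,0],[-0.006,0,-0.001,0],[-0.006,0,0,0],[-0.006,0,0,0],[0,0,0,0],[0,0,0,0],[0,0,0,0],[-0.005,0,0,0]]]}}

```text
clock: 38.55
position: [0.5318, 0.0548, 0.0155]
orientation: [3.098, -0.102, 3.091]
ft_force: [-18.9, 1.3, 18.0]
width: 0.004
```

Run:
```python
from fit import *
s=env.get_state();z=s["position"][2];print(s["orientation"])
plan([.54,.0607,z],3.0875,2)
HM=loc(HOOD,[-.025,0,0])[0]
M=T(HM[0],HM[1],-3.1)
im=fintray("a",.571)
overlay("side",im,[(M,rect(-.05,.05,-.06,.06,.028),R_),(M,rect(-.115,-.075,-.006,.006,.07),G_)],4,(230,140,410,290),"pics/s14.png")
```

```text
[ 3.0976386  -0.1021833   3.09064665]
at [0.5318 0.0548 0.0155] yaw 3.0906 f [-18.9   1.3  18. ] w 0.004 t 38.55
[[-0.0039, 0.0032, -0.0, 0.0016], [-0.0039, 0.0032, -0.0, 0.0016]]
fin 113 [5.326e-01 5.000e-04] [0.6207 0.119 ] ((604.2796020507812, 48.02857208251953), (119.209716796875, 82.78691101074219), 43.01449203491211)
```

View pics/s14.png

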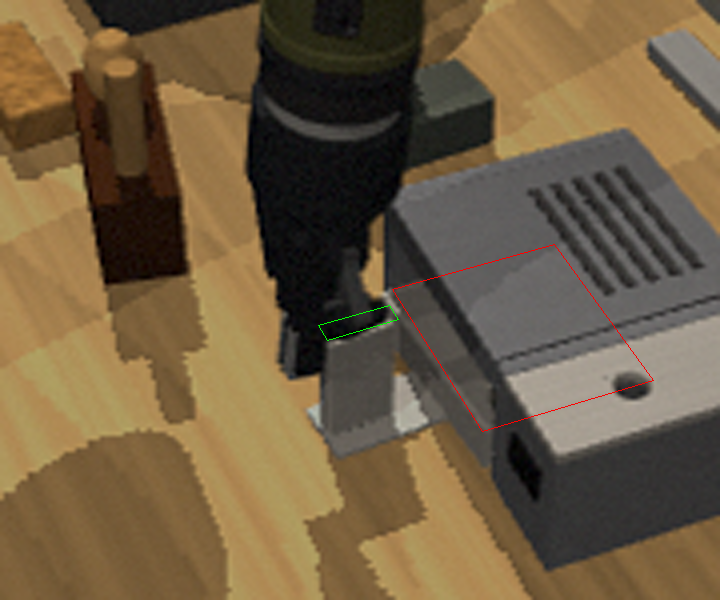

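Request:
{"api": "step_arm", "payload": {"increments": [[[0.012,0,0,0],[0.02,0,0,0],[0.03,0,-0.02,0],[0.03,0,-0.045,0],[0.03,0,-0.06,0],[0.03,0,-0.06,0],[0.02,0,-0.06,0],[0.02,0,-0.06,0],[0.02,0,-0.06,0],[0.01,0,-0.05,0]]]}}

```text
clock: 39.85
position: [0.3592, 0.0455, 0.444]
orientation: [3.098, -0.069, 3.089]
ft_force: [1.2, -0.1, 0.0]
width: -0.001
```

Run:
```python
from fit import *
s=env.get_state()
for k in ["clock","q","orientation","position","ft_force"]: print(k,np.round(s[k],3))
HM=loc(HOOD,[-.025,0,0])[0]
M=T(HM[0],HM[1],-3.1)
im=fintray("a",.571)
overlay("side",im,[(M,rect(-.05,.05,-.06,.06,.028),R_),(M,rect(-.115,-.075,-.006,.006,.07),G_)],4,(230,140,410,290),"pics/s15.png")
```

```text
clock 39.85
q [0.074 0.046 0.252 1.839 0.052 0.126]
orientation [ 3.098 -0.069  3.089]
position [0.359 0.046 0.444]
ft_force [ 1.21  -0.063  0.043]
fin 151 [0.5468 0.0008] [0.621  0.1182] ((608.5276489257812, 65.35588073730469), (98.27986145019531, 84.44119262695312), 54.23972702026367)
```

View pics/s15.png

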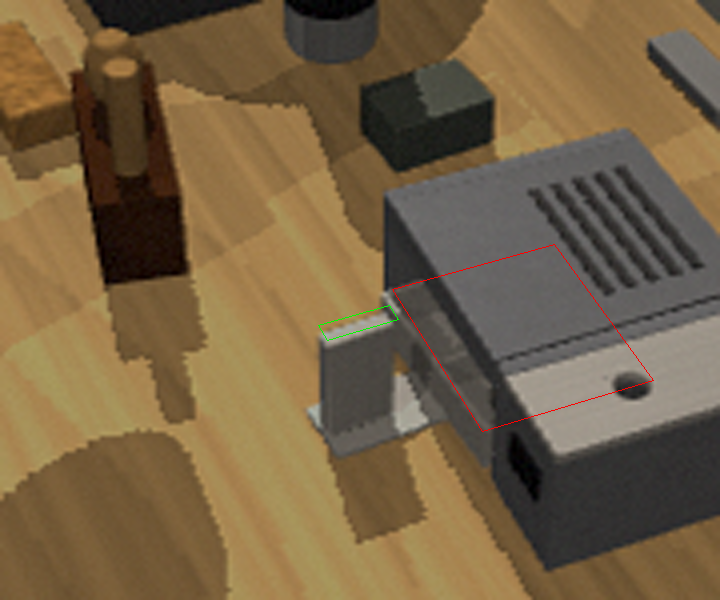

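Run:
```python
from fit import *
p,d=env.snapshot("side");P=cloud("side",d);np.save("pics/s16P.npy",P);cv2.imwrite("pics/s16.png",p[:,:,::-1])
q=P.reshape(-1,3);ql=(q-HOOD[:3,3])@HOOD[:3,:3]
r=ql[(ql[:,0]>-.15)&(ql[:,0]<-.085)&(abs(ql[:,1])<.03)&(ql[:,2]>.064)&(ql[:,2]<.075)]
print("fin hood frame",len(r),r.mean(0).round(4),r.min(0).round(4),r.max(0).round(4),cv2.minAreaRect((r[:,:2]*1000).astype(np.float32)))
r=ql[(ql[:,0]>-.09)&(ql[:,0]<-.06)&(abs(ql[:,1])<.064)&(ql[:,2]>.005)&(ql[:,2]<.032)]
for y0 in np.arange(-.06,.06,.02):
    k=r[(r[:,1]>=y0)&(r[:,1]<y0+.02)];print(round(y0,2),len(k),np.percentile(k[:,0],[5,20,50]).round(4) if len(k) else "", k[:,2].max().round(4) if len(k) else "")
p,d=env.snapshot("top");im=np.ascontiguousarray(p[:,:,::-1]);cv2.imwrite("pics/t16.png",im)
P=cloud("top",d);ql=(P.reshape(-1,3)-HOOD[:3,3])@HOOD[:3,:3]
r=ql[(ql[:,0]>-.15)&(ql[:,0]<-.085)&(abs(ql[:,1])<.03)&(ql[:,2]>.064)&(ql[:,2]<.075)]
if len(r)>4: print("top fin",len(r),r.mean(0).round(4),cv2.minAreaRect((r[:,:2]*1000).astype(np.float32)))
im=cv2.imread("pics/s16.png");HM=loc(HOOD,[-.025,0,0])[0];M=T(HM[0],HM[1],-3.1)
overlay("side",im,[(M,rect(-.115,-.075,-.006,.006,.07),G_),(M,rect(-.05,.05,-.06,.06,.028),R_)],9,(300,195,375,260),"pics/s16o.png")
```

```text
fin hood frame 107 [-0.1239 -0.0066  0.0688] [-0.143  -0.0134  0.064 ] [-0.102   0.0033  0.0729] ((-122.70846557617188, -4.672615051269531), (41.32847595214844, 15.405630111694336), 3.7006702423095703)
-0.06 49 [-0.0756 -0.075  -0.074 ] 0.03
-0.04 48 [-0.0767 -0.0761 -0.0754] 0.0298
-0.02 67 [-0.0802 -0.0773 -0.0765] 0.0297
0.0 44 [-0.0793 -0.0789 -0.0782] 0.0285
0.02 46 [-0.0813 -0.0806 -0.0796] 0.0297
0.04 71 [-0.082  -0.0811 -0.0705] 0.0305
top fin 71 [-0.1225 -0.0038  0.0698] ((-122.00823974609375, -3.6639132499694824), (36.598388671875, 10.208868026733398), 3.597318649291992)
```

View pics/s16o.png

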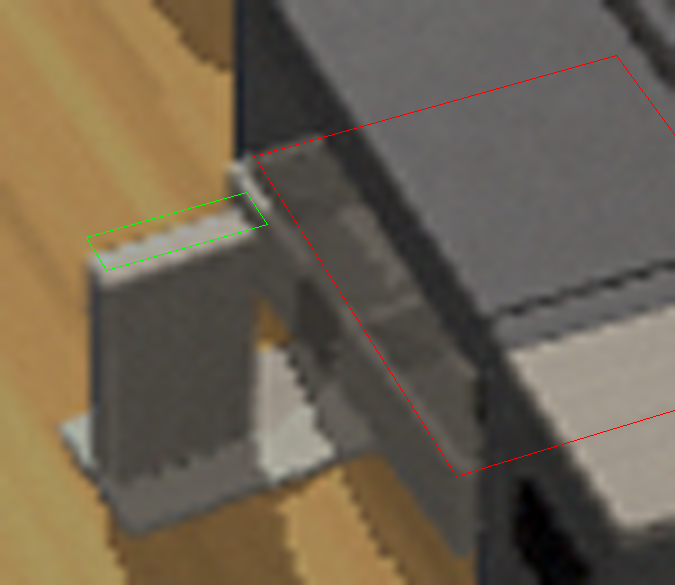

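The tray is in, but yawed 3.6° with its +y rear corner about 7 mm short. I'll close the jaws on the fin with the tool aligned to the hood, which squares the tray, and push the last few millimetres.

```bash
cat >> h.py <<'E'
def plan3(xyz,yaw,n=10,prof=None):
    s=env.get_state();p=np.array(s["position"]);o=s["orientation"];R0=Rn.from_euler("xyz",o).as_matrix()
    w=np.ones(n)/n if prof is None else np.array(prof)/np.sum(prof)
    D=np.array(xyz)-p;dy=(yaw-o[2]+np.pi)%(2*np.pi)-np.pi;c=0;rows=[]
    for k in range(n):
        R=R0@Rn.from_euler("z",c).as_matrix();d=R.T@(D*w[k]);rows.append([round(float(v),4) for v in (*d,-dy*w[k])]);c-=dy*w[k]
    print("at",p.round(4),"o",np.round(o,3),"tz",R0[:,2].round(3),"f",np.round(s["ft_force"],1),"w",round(s["width"],3),"t",round(s["clock"],2));print(rows)
E
python3 - <<'E'
from h import *
plan3([.562,.056,.17],3.0875,9,[.6,1,1.2,1.2,1.2,1.2,1,.6,.3])
E
```

```text
at [0.361  0.0456 0.444 ] o [ 3.097 -0.065  3.089] tz [-0.063  0.048 -0.997] f [ 0.6 -0.3  0. ] w 0.0 t 40.0
[[-0.0157, 0.0007, 0.0189, 0.0001], [-0.0262, 0.0011, 0.0314, 0.0002], [-0.0315, 0.0014, 0.0377, 0.0002], [-0.0315, 0.0014, 0.0377, 0.0002], [-0.0315, 0.0014, 0.0377, 0.0002], [-0.0315, 0.0014, 0.0377, 0.0002], [-0.0262, 0.0012, 0.0314, 0.0002], [-0.0157, 0.0007, 0.0189, 0.0001], [-0.0079, 0.0004, 0.0094, 0.0001]]
```

Request:
{"api": "step_arm", "payload": {"increments": [[[-0.016,0.001,0.019,0],[-0.026,0.001,0.031,0],[-0.031,0.001,0.037,0],[-0.031,0.001,0.037,0],[-0.031,0.001,0.037,0],[-0.03,0.001,0.036,0],[-0.024,0.001,0.03,0],[-0.013,0,0.018,0],[-0.005,0,0.008,0],[0,0,0,0]]], "jaw": -1}}

```text
clock: 41.25
position: [0.5624, 0.0527, 0.1605]
orientation: [3.1, -0.06, 3.088]
ft_force: [0.1, -0.1, 0.5]
width: 0.997
```

Run:
```python
from h import *
plan3([.5685,.0566,.033],3.0875,8,[.8,1,1,1,1,.8,.4,.2])
```

```text
at [0.5624 0.0527 0.1605] o [ 3.1   -0.06   3.088] tz [-0.058  0.045 -0.997] f [ 0.1 -0.1  0.5] w 0.997 t 41.25
[[-0.0017, -0.0001, 0.0164, 0.0001], [-0.0022, -0.0002, 0.0205, 0.0001], [-0.0022, -0.0002, 0.0205, 0.0001], [-0.0022, -0.0002, 0.0205, 0.0001], [-0.0022, -0.0002, 0.0205, 0.0001], [-0.0017, -0.0001, 0.0164, 0.0001], [-0.0009, -0.0001, 0.0082, 0.0], [-0.0004, -0.0, 0.0041, 0.0]]
```

Request:
{"api": "step_arm", "payload": {"increments": [[[-0.002,0,0.017,0],[-0.002,0,0.021,0],[-0.002,0,0.021,0],[-0.002,0,0.02,0],[-0.002,0,0.019,0],[-0.0015,0,0.014,0],[-0.001,0,0.008,0],[-0.0005,0,0.004,0],[0,0,0,0],[0,0,0,0]]]}}

```text
clock: 42.5
position: [0.5736, 0.058, 0.042]
orientation: [3.098, -0.042, 3.088]
ft_force: [0.2, -0.2, 0.0]
width: 1.002
```

Run:
```python
from h import *
plan3([.5711,.0564,.033],3.0875,4)
```

```text
at [0.5736 0.058  0.042 ] o [ 3.098 -0.042  3.088] tz [-0.04   0.046 -0.998] f [ 0.2 -0.2  0. ] w 1.002 t 42.5
[[0.0005, -0.0005, 0.0022, 0.0002], [0.0005, -0.0005, 0.0022, 0.0002], [0.0005, -0.0005, 0.0022, 0.0002], [0.0005, -0.0005, 0.0022, 0.0002]]
```

Request:
{"api": "step_arm", "payload": {"increments": [[[0.001,-0.0005,0.005,0],[0,0,0.004,0],[0,0,0,0],[0,0,0,0],[0,0,0,0],[0,0,0,0],[0,0,0,0],[-0.004,0,0,0],[-0.004,0,0,0],[-0.004,0,0,0]]], "jaw": 1, "force": 40}}

```text
clock: 43.75
position: [0.5855, 0.0573, 0.0327]
orientation: [3.098, -0.041, 3.088]
ft_force: [-1.1, -0.0, -0.2]
width: -0.0
```

```bash
cat > tray.py <<'E'
from fit import *
def traycheck(tag):
    p,d=env.snapshot("side");P=cloud("side",d);cv2.imwrite(f"pics/{tag}.png",p[:,:,::-1])
    q=P.reshape(-1,3);ql=(q-HOOD[:3,3])@HOOD[:3,:3]
    r=ql[(ql[:,0]>-.09)&(ql[:,0]<-.06)&(abs(ql[:,1])<.064)&(ql[:,2]>.005)&(ql[:,2]<.032)]
    for y0 in np.arange(-.06,.06,.02):
        k=r[(r[:,1]>=y0)&(r[:,1]<y0+.02)];print(round(y0,2),len(k),np.percentile(k[:,0],[5,20,50]).round(4) if len(k) else "")
    im=cv2.imread(f"pics/{tag}.png");HM=loc(HOOD,[-.025,0,0])[0];M=T(HM[0],HM[1],-3.1)
    overlay("side",im,[(M,rect(-.115,-.075,-.006,.006,.07),G_),(M,rect(-.05,.05,-.06,.06,.028),R_)],7,(290,180,385,260),f"pics/{tag}o.png")
E
python3 - <<'E'
from tray import *
plan3([.5711,.0564,.033],3.0875,4)
traycheck("s17")
E
```

```text
at [0.5855 0.0573 0.0327] o [ 3.098 -0.041  3.088] tz [-0.038  0.046 -0.998] f [-1.1 -0.  -0.2] w -0.0 t 43.75
[[0.0036, -0.0004, 0.0001, 0.0002], [0.0036, -0.0004, 0.0001, 0.0002], [0.0036, -0.0004, 0.0001, 0.0002], [0.0036, -0.0004, 0.0001, 0.0002]]
-0.06 53 [-0.0756 -0.0746 -0.0739]
-0.04 46 [-0.0774 -0.0763 -0.0754]
-0.02 66 [-0.0813 -0.0778 -0.0766]
0.0 50 [-0.0811 -0.0791 -0.0783]
0.02 42 [-0.081  -0.0801 -0.0795]
0.04 15 [-0.0799 -0.0664 -0.0625]
```

View pics/s17o.png

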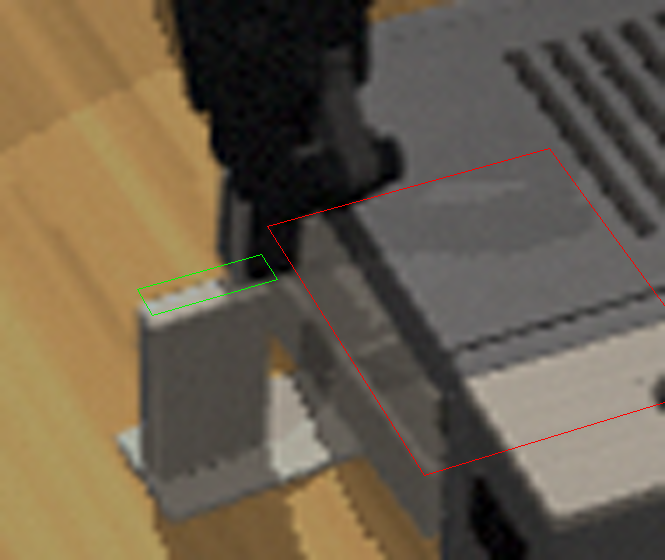

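Run:
```python
from tray import *
s=env.get_state();p=np.array(s["position"]);R=Rn.from_euler("xyz",s["orientation"]).as_matrix()
im=cv2.imread("pics/s17.png")
for k in (0,-.019,-.073): print(k,proj("side",p+R[:,2]*k), (proj("side",p+R[:,2]*k)-[290,180])*7)
pp,d=env.snapshot("wrist");cv2.imwrite("pics/w17.png",pp[:,:,::-1])
pp,d=env.snapshot("top");cv2.imwrite("pics/t17.png",cv2.resize(np.ascontiguousarray(pp[130:270,240:400,::-1]),None,fx=4,fy=4))
```

```text
0 [[325.48089723 230.60776096]] [[248.3662806  354.25432675]]
-0.019 [[325.99860811 224.296534  ]] [[251.99025677 310.07573802]]
-0.073 [[327.54485347 205.44681346]] [[262.8139743 178.1276942]]
```

View pics/w17.png

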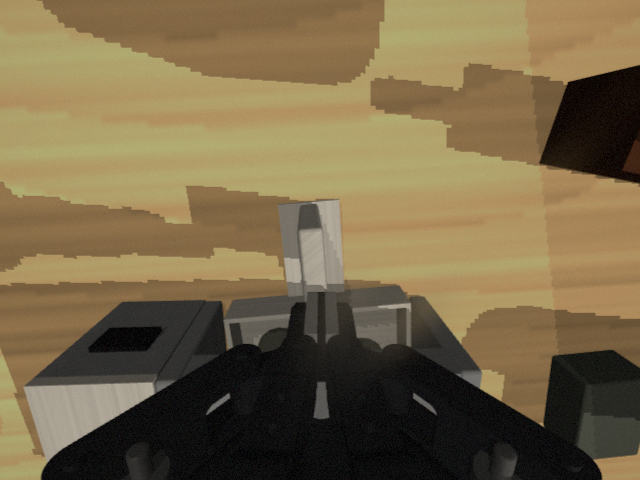

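View pics/t17.png

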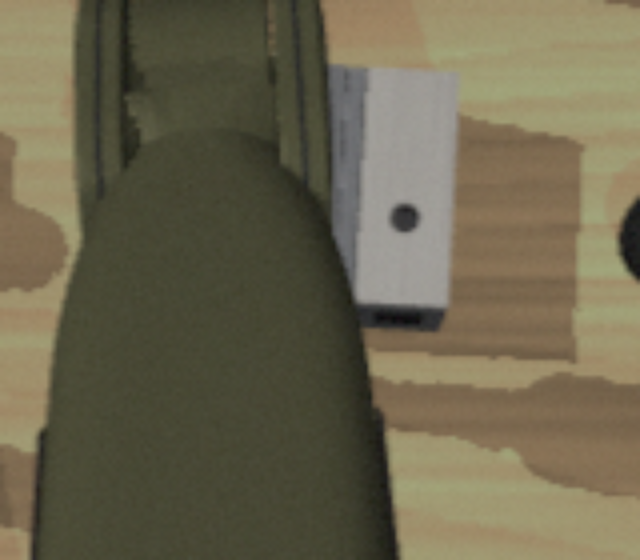

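Run:
```python
from tray import *
s=env.get_state();pose=(s["position"],s["orientation"])
M=HOOD@T(-.122,-.0038,3.6)
im=cv2.imread("pics/w17.png")
overlay("wrist",im,[(M,rect(-.02,.02,-.006,.006,.07),G_),(HOOD,rect(-.075,.075,-.137,.079,.085),R_),(np.eye(4),circ(pose[0][0],pose[0][1],pose[0][2],.005),B_)],1,(0,0,640,480),"pics/w17o.png",pose)
P=np.load("pics/s16P.npy")
```

```text
(no output)
```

View pics/w17o.png

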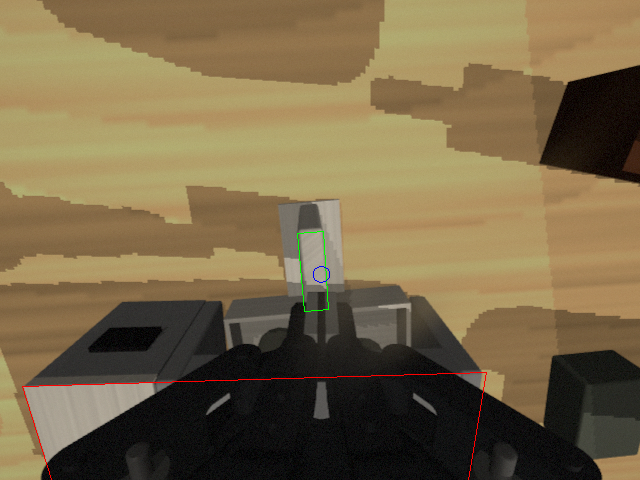

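Request:
{"api": "step_arm", "payload": {"increments": [[[0,0.012,0,0],[0,0.016,0.003,0],[0,0.015,0.004,0],[0,0,0.003,0],[-0.006,0,0,0],[-0.006,0,0,0],[-0.006,0,0,0],[-0.005,0,0,0],[-0.005,0,0,0],[-0.004,0,0,0]]]}}

```text
clock: 45.15
position: [0.6043, 0.1037, 0.0229]
orientation: [3.094, -0.07, 3.089]
ft_force: [-8.1, 1.6, 8.2]
width: 0.002
```

Run:
```python
from tray import *
plan3([.5711,.0564,.033],3.0875,1)
p=env.get_state()["position"];print("tcp hood",(np.array(p)-HOOD[:3,3])@HOOD[:3,:3])
traycheck("s18")
```

```text
at [0.6043 0.1037 0.0229] o [ 3.094 -0.07   3.089] tz [-0.068  0.051 -0.996] f [-8.1  1.6  8.2] w 0.002 t 45.15
[[0.0314, -0.0485, -0.0102, 0.002]]
tcp hood [-0.08934057  0.04902739  0.02292219]
-0.06 52 [-0.0752 -0.0746 -0.0737]
-0.04 49 [-0.0766 -0.0763 -0.0755]
-0.02 69 [-0.0795 -0.0776 -0.0764]
0.0 48 [-0.081  -0.0795 -0.0784]
0.02 48 [-0.0811 -0.0807 -0.0797]
0.04 70 [-0.0819 -0.081  -0.0698]
```

View pics/s18o.png

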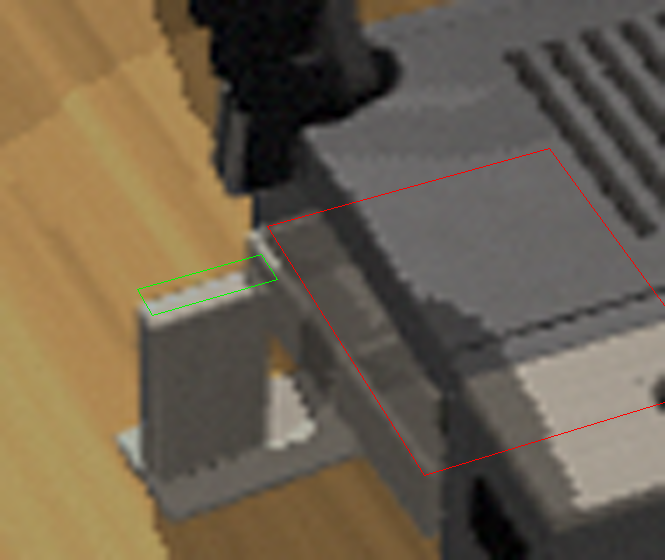

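Run:
```python
from tray import *
s=env.get_state();p=np.array(s["position"]);R=Rn.from_euler("xyz",s["orientation"]).as_matrix()
for k in (0,-.019,-.05,-.073): print(k,(proj("side",p+R[:,2]*k)-[290,180])*7)
pp,d=env.snapshot("side");P=cloud("side",d)
c=P[190:215,318:345]
for v in (200,203,206,208): print(v,[tuple((P[v,u]*1000).astype(int)) for u in range(320,336,3)])
pp,d=env.snapshot("wrist");cv2.imwrite("pics/w18.png",pp[:,:,::-1])
```

```text
0 [[235.90847168 267.73667391]]
-0.019 [[241.0556183  223.90116911]]
-0.05 [[249.72765963 150.0460145 ]]
-0.073 [[256.39198362  93.28951866]]
200 [(np.int64(635), np.int64(188), np.int64(0)), (np.int64(599), np.int64(97), np.int64(83)), (np.int64(601), np.int64(86), np.int64(90)), (np.int64(607), np.int64(85), np.int64(88)), (np.int64(614), np.int64(83), np.int64(87)), (np.int64(620), np.int64(81), np.int64(87))]
203 [(np.int64(598), np.int64(109), np.int64(65)), (np.int64(597), np.int64(93), np.int64(77)), (np.int64(602), np.int64(88), np.int64(80)), (np.int64(610), np.int64(90), np.int64(75)), (np.int64(619), np.int64(94), np.int64(69)), (np.int64(617), np.int64(76), np.int64(83))]
206 [(np.int64(625), np.int64(167), np.int64(0)), (np.int64(598), np.int64(95), np.int64(67)), (np.int64(601), np.int64(86), np.int64(73)), (np.int64(610), np.int64(89), np.int64(67)), (np.int64(632), np.int64(119), np.int64(35)), (np.int64(618), np.int64(78), np.int64(73))]
208 [(np.int64(622), np.int64(160), np.int64(1)), (np.int64(629), np.int64(159), np.int64(0)), (np.int64(620), np.int64(124), np.int64(30)), (np.int64(625), np.int64(120), np.int64(31)), (np.int64(633), np.int64(120), np.int64(28)), (np.int64(618), np.int64(78), np.int64(67))]
```

View pics/w18.png

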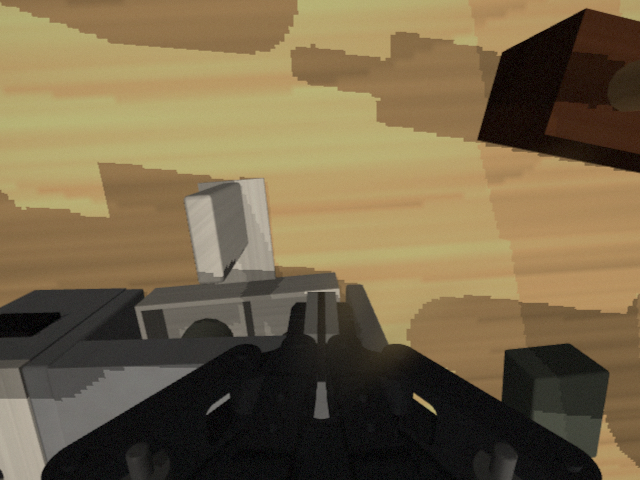

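```bash
python3 - <<'E'
from tray import *
for n,p,obs in [("s12",[.4379,.0606,.0211],(258.7,245)),("s13",[.5086,.0555,.0165],(291,237.5)),("s11",[.408,.0732,.052],(240.5,233.7)),("s10",[.357,.067,.316],None),("s8",[.4476,.0625,.0213],None)]:
    print(n,proj("side",np.array(p)).round(1),obs)
s=env.get_state();print(s["q"],s["position"],s["orientation"])
E
python3 - <<'E'
import cv2
im=cv2.imread("pics/s14.png");im2=cv2.imread("pics/s8.png")
E
```

```text
s12 [[260.3 255.1]] (258.7, 245)
s13 [[292.7 247.7]] (291, 237.5)
s11 [[243.  245.2]] (240.5, 233.7)
s10 [[196.5 143.6]] None
s8 [[264.3 253. ]] None
[ 0.13502403  0.56466049 -0.11528531  0.95095542  0.05952299  0.18707854] [0.60436761 0.10368604 0.02296698] [ 3.09428659 -0.07012219  3.08940786]
```

Request:
{"api": "step_arm", "payload": {"increments": [[[0.01,-0.002,0,0],[0.002,0,0.012,0],[0,-0.001,0.012,0],[0,-0.001,0.012,0],[0,0,0.008,0],[-0.007,0,0,0],[-0.007,0,0,0],[-0.006,0,0,0],[-0.006,0,0,0],[-0.005,0,0,0]]]}}

```text
clock: 46.55
position: [0.5876, 0.1007, -0.029]
orientation: [3.096, -0.128, 3.092]
ft_force: [-13.4, 1.0, 7.9]
width: 0.005
```

Run:
```python
from tray import *
plan3([.5711,.0564,.033],3.0875,1)
p=env.get_state()["position"];print("tcp hood",(np.array(p)-HOOD[:3,3])@HOOD[:3,:3])
traycheck("s19")
```

```text
at [ 0.5876  0.1007 -0.029 ] o [ 3.096 -0.128  3.092] tz [-0.126  0.051 -0.991] f [-13.4   1.    7.9] w 0.005 t 46.55
[[0.0222, -0.0424, -0.0617, 0.0049]]
tcp hood [-0.10586581  0.04518662 -0.0290259 ]
-0.06 49 [-0.0771 -0.0764 -0.0754]
-0.04 45 [-0.079  -0.078  -0.0773]
-0.02 74 [-0.08   -0.0793 -0.0778]
0.0 45 [-0.0818 -0.0809 -0.0802]
0.02 44 [-0.0829 -0.0821 -0.0815]
0.04 7 [-0.0825 -0.0822 -0.0818]
```

View pics/s19o.png

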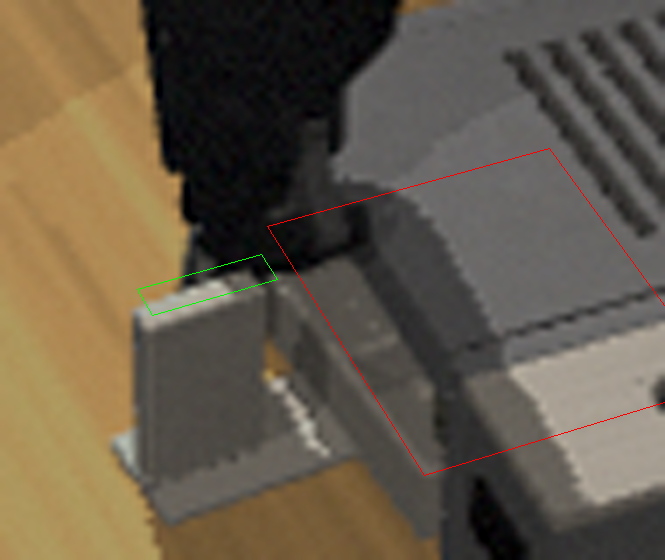

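Request:
{"api": "step_arm", "payload": {"increments": [[[0.008,0,-0.022,0],[0.004,0,-0.025,0],[0.004,-0.012,-0.018,0],[0.004,-0.016,0,0],[0.004,-0.0165,0,0.004],[0,0,0.014,0],[0,0,0.017,0],[0,0,0.012,0],[0,0,0.006,0],[0,0,0,0]]], "jaw": -1}}

```text
clock: 47.85
position: [0.5605, 0.0514, -0.0181]
orientation: [3.1, -0.135, 3.086]
ft_force: [-0.3, 0.5, 0.8]
width: 0.999
```

Run:
```python
from tray import *
plan3([.565,.0555,-.015],3.0875,2)
traycheck("s20")
```

```text
at [ 0.5605  0.0514 -0.0181] o [ 3.1   -0.135  3.086] tz [-0.132  0.049 -0.99 ] f [-0.3  0.5  0.8] w 0.999 t 47.85
[[-0.0019, 0.0022, -0.0017, -0.0007], [-0.0019, 0.0022, -0.0017, -0.0007]]
-0.06 49 [-0.0792 -0.0786 -0.0779]
-0.04 26 [-0.0805 -0.0803 -0.0794]
-0.02 9 [-0.0778 -0.0635 -0.0618]
0.0 1 [-0.0866 -0.0866 -0.0866]
0.02 15 [-0.0866 -0.0862 -0.0848]
0.04 3 [-0.0857 -0.0855 -0.0851]
```

View pics/s20o.png

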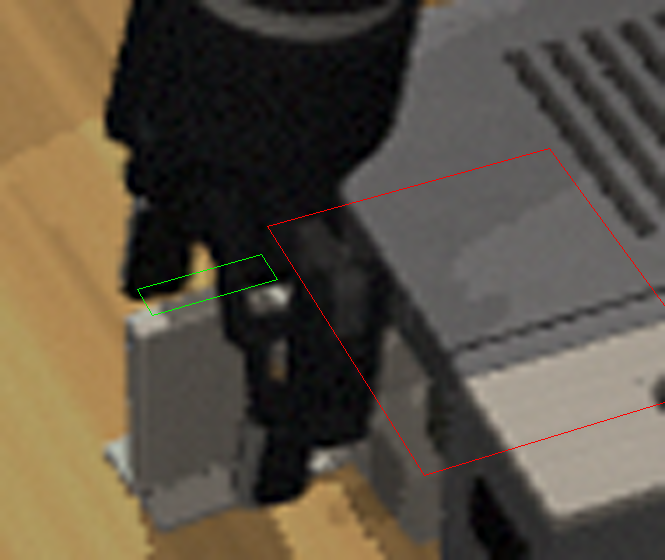

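Request:
{"api": "step_arm", "payload": {"increments": [[[-0.001,0.002,0,0],[0,0,0,0],[0,0,0,0],[0,0,0,0],[0,0,0,0],[-0.004,0,-0.0005,0],[-0.005,0,-0.0005,0],[-0.005,0,-0.0005,0],[-0.005,0,-0.0005,0],[-0.005,0,-0.0005,0]]], "jaw": 1, "force": 80}}

```text
clock: 49.15
position: [0.5686, 0.0542, -0.0139]
orientation: [3.099, -0.164, 3.085]
ft_force: [-9.0, 2.2, 9.4]
width: 0.13
```

Run:
```python
from tray import *
plan3([.565,.0555,-.015],3.0875,2)
traycheck("s21")
```

```text
at [ 0.5686  0.0542 -0.0139] o [ 3.099 -0.164  3.085] tz [-0.161  0.051 -0.986] f [-9.   2.2  9.4] w 0.13 t 49.15
[[0.0017, 0.0005, 0.0009, -0.0015], [0.0017, 0.0005, 0.0009, -0.0015]]
-0.06 45 [-0.0773 -0.0768 -0.0763]
-0.04 51 [-0.0832 -0.0768 -0.076 ]
-0.02 74 [-0.0869 -0.0769 -0.0755]
0.0 27 [-0.0887 -0.086  -0.0779]
0.02 0 
0.04 2 [-0.0745 -0.0743 -0.0741]
```

View pics/s21o.png

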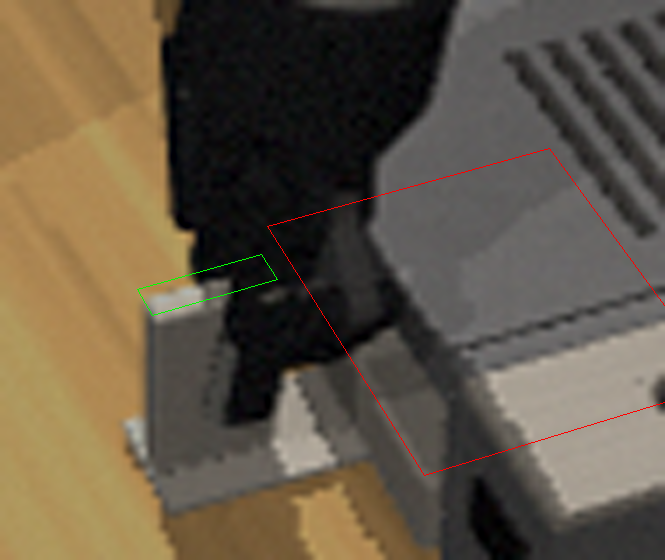

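Request:
{"api": "step_arm", "payload": {"increments": [[[-0.006,0,-0.0005,0],[-0.006,0,-0.0005,0],[-0.006,0,-0.0005,0],[-0.006,0,-0.0005,0],[-0.005,0,-0.0005,0],[-0.004,0,0,0],[0,0,0,0],[0,0,0,0],[0,0,0,0],[0,0,0,0]]]}}

```text
clock: 50.45
position: [0.5666, 0.0537, -0.0133]
orientation: [3.103, -0.225, 3.085]
ft_force: [-1.7, -0.3, 2.5]
width: 0.13
```

Run:
```python
from tray import *
plan3([.565,.0555,.1],2.835,2)
traycheck("s22")
```

```text
at [ 0.5666  0.0537 -0.0133] o [ 3.103 -0.225  3.085] tz [-0.221  0.052 -0.974] f [-1.7 -0.3  2.5] w 0.13 t 50.45
[[0.0135, 0.003, -0.0549, 0.1249], [0.0138, 0.0013, -0.0549, 0.1249]]
-0.06 37 [-0.0761 -0.0754 -0.0748]
-0.04 54 [-0.0848 -0.0755 -0.0746]
-0.02 78 [-0.0874 -0.0788 -0.0745]
0.0 29 [-0.0893 -0.0847 -0.0796]
0.02 1 [-0.0731 -0.0731 -0.0731]
0.04 2 [-0.0742 -0.074  -0.0737]
```

```bash
cat >> h.py <<'E'
def path(wps):
    s=env.get_state();p=np.array(s["position"]);o=s["orientation"];R0=Rn.from_euler("xyz",o).as_matrix();c=0;rows=[];yw=o[2]
    for xyz,yaw,n in wps:
        D=np.array(xyz)-p;dy=(yaw-yw+np.pi)%(2*np.pi)-np.pi
        for k in range(n):
            R=R0@Rn.from_euler("z",c).as_matrix();rows.append([round(float(v),4) for v in (*(R.T@(D/n)),-dy/n)]);c-=dy/n
        p=np.array(xyz);yw=yaw
    print("at",np.round(s["position"],4),"tz",R0[:,2].round(3),"ty",R0[:,1].round(3),"t",s["clock"]);print(rows)
E
python3 - <<'E'
from h import *
path([([.555,.056,.115],3.085,3),([.518,.239,.135],2.85,5)])
E
```

```text
at [ 0.5666  0.0537 -0.0132] tz [-0.221  0.052 -0.974] ty [0.065 0.997 0.038] t 50.5
[[0.0134, 0.0021, -0.0407, -0.0001], [0.0134, 0.0021, -0.0407, -0.0001], [0.0134, 0.0021, -0.0407, -0.0001], [0.0101, 0.0362, -0.0004, 0.047], [0.0118, 0.0357, -0.0004, 0.047], [0.0135, 0.0351, -0.0004, 0.047], [0.0151, 0.0344, -0.0004, 0.047], [0.0167, 0.0336, -0.0004, 0.047]]
```

Request:
{"api": "step_arm", "payload": {"increments": [[[0,0,0,0],[0,0,0,0],[0.013,0.002,-0.04,0],[0.013,0.002,-0.042,0],[0.013,0.002,-0.042,0],[0.01,0.036,-0.002,0.034],[0.011,0.036,0,0.034],[0.012,0.035,0,0.034],[0.014,0.034,0,0.034],[0.014,0.028,0,0.034]]], "jaw": 0}}

```text
clock: 51.75
position: [0.5203, 0.2329, 0.1381]
orientation: [-3.141, -0.231, 2.898]
ft_force: [-0.3, -0.1, -0.7]
width: 0.499
```

Run:
```python
from tray import *
s=env.get_state();print(s["width"],s["ft_force"])
R=Rn.from_euler("xyz",s["orientation"]).as_matrix();tz=R[:,2]
g=np.array([.5129,.2406,.105]);W=g+tz*.056;print(W, W-tz*.075)
path([(W-tz*.075,s["orientation"][2],3),(W,s["orientation"][2],5)])
traycheck("s23")
s=env.get_state();pose=(s["position"],s["orientation"]);pp,d=env.snapshot("wrist");cv2.imwrite("pics/w23.png",pp[:,:,::-1])
im=cv2.imread("pics/w23.png")
overlay("wrist",im,[(STAND,circ(0,-.035,.13,.01),G_),(STAND,rect(-.025,.025,-.065,.065,.06),R_)],1,(0,0,640,480),"pics/w23o.png",pose)
```

```text
0.4992090336081024 [-0.26667292 -0.11361609 -0.66479995]
[0.50043794 0.24364858 0.05048942] [0.5171282  0.23956566 0.12349466]
at [0.5203 0.2329 0.1381] tz [-0.223  0.054 -0.973] ty [ 0.241  0.97  -0.001] t 51.75
[[0.0004, 0.0019, 0.0051, -0.0], [0.0004, 0.0019, 0.0051, -0.0], [0.0004, 0.0019, 0.0051, -0.0], [-0.0, 0.0, 0.015, -0.0], [-0.0, 0.0, 0.015, -0.0], [-0.0, 0.0, 0.015, -0.0], [-0.0, 0.0, 0.015, -0.0], [-0.0, 0.0, 0.015, -0.0]]
-0.06 42 [-0.0759 -0.0756 -0.0749]
-0.04 42 [-0.0758 -0.0753 -0.0746]
-0.02 65 [-0.0767 -0.0749 -0.0738]
0.0 36 [-0.075  -0.0747 -0.0742]
0.02 36 [-0.0751 -0.0747 -0.0744]
0.04 53 [-0.0751 -0.0743 -0.0715]
```

View pics/w23o.png

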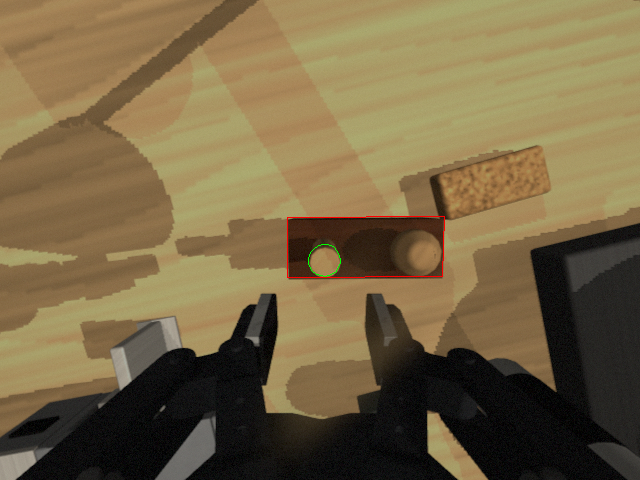

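View pics/s23.png

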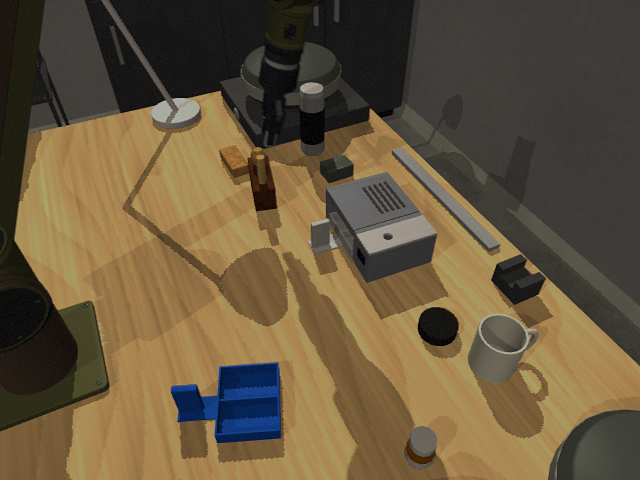

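Request:
{"api": "step_arm", "payload": {"increments": [[[0.0005,0.003,0.005,0],[0,0.002,0.008,0],[0,0.001,0.012,0],[0,0,0.014,0],[0,0,0.014,0],[0,0,0.014,0],[0,0,0.012,0],[0,0,0.008,0],[0,0,0.002,0],[0,0,0,0]]]}}

```text
clock: 53.1
position: [0.4989, 0.2427, 0.0437]
orientation: [-3.139, -0.234, 2.899]
ft_force: [-0.1, -0.1, -0.4]
width: 0.5
```

Run:
```python
from tray import *
s=env.get_state()
R=Rn.from_euler("xyz",s["orientation"]).as_matrix();tz=R[:,2]
g=np.array([.5129,.2406,.105]);W=g+tz*.056;print(W)
path([(W,s["orientation"][2],2)])
pp,d=env.snapshot("wrist");cv2.imwrite("pics/w24.png",pp[:,:,::-1])
pp,d=env.snapshot("side");cv2.imwrite("pics/s24.png",cv2.resize(np.ascontiguousarray(pp[80:230,190:350,::-1]),None,fx=4,fy=4,interpolation=cv2.INTER_CUBIC))
```

```text
[0.50026647 0.24358644 0.05052546]
at [0.4989 0.2427 0.0437] tz [-0.226  0.053 -0.973] ty [ 0.24   0.971 -0.002] t 53.1
[[0.0003, 0.0006, -0.0034, -0.0], [0.0003, 0.0006, -0.0034, -0.0]]
```

View pics/w24.png

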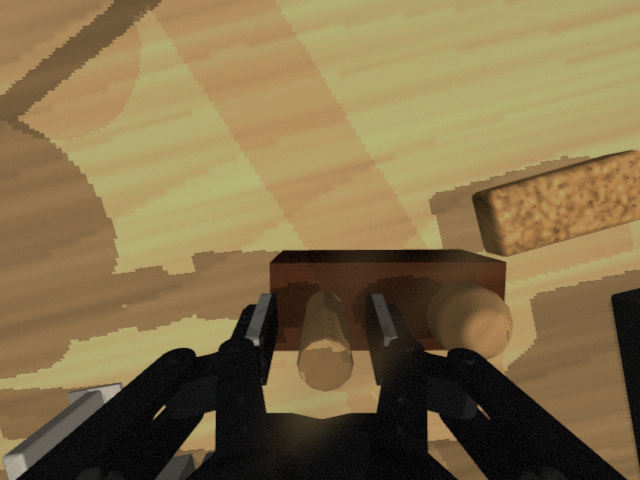

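View pics/s24.png

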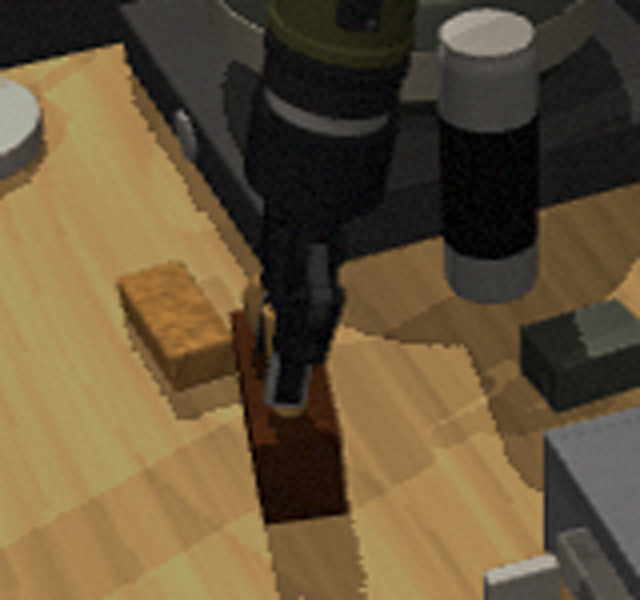

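Request:
{"api": "step_arm", "payload": {"increments": [[[0,0.0005,-0.004,0],[0,0,0,0],[0,0,0,0],[0,0,0,0],[0,0,0,0],[0.0015,0,-0.006,0],[0.0025,0,-0.011,0],[0.003,0,-0.013,0],[0.0035,0,-0.015,0],[0.0035,0,-0.015,0]]], "jaw": 1, "force": 90}}

```text
clock: 54.45
position: [0.501, 0.2432, 0.1145]
orientation: [-3.14, -0.232, 2.899]
ft_force: [0.6, 0.2, -1.0]
width: 0.213
```

Run:
```python
from tray import *
s=env.get_state();print(s["width"],s["position"],s["orientation"],s["ft_force"],s["clock"])
pp,d=env.snapshot("side");cv2.imwrite("pics/s25f.png",pp[:,:,::-1]);np.save("pics/s25P.npy",cloud("side",d));cv2.imwrite("pics/s25.png",cv2.resize(np.ascontiguousarray(pp[60:230,190:350,::-1]),None,fx=3.5,fy=3.5,interpolation=cv2.INTER_CUBIC))
```

```text
0.21264745974731022 [0.50100187 0.24316044 0.11447457] [-3.14001809 -0.23248732  2.8987307 ] [ 0.561032    0.19785287 -0.97261994] 54.45
```

View pics/s25.png

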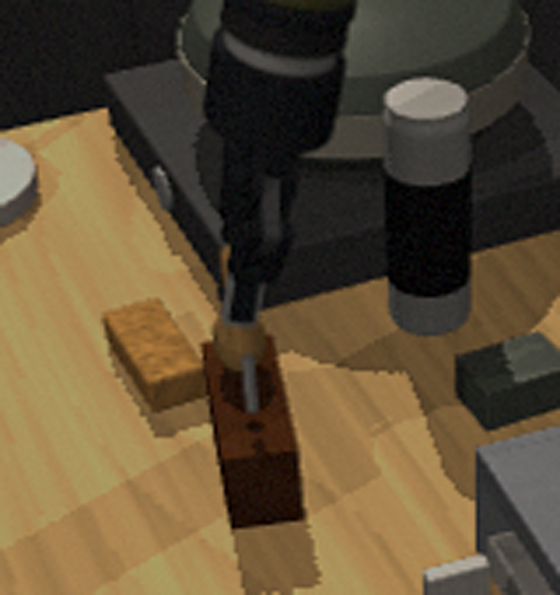

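Run:
```python
from h import *
s=env.get_state();y=s["orientation"][2]
path([([.504,.235,.15],y,1),([.652,-.0545,.155],y,1)])
```

```text
at [0.5023 0.2438 0.1167] tz [-0.221  0.055 -0.974] ty [0.24  0.971 0.001] t 54.5
[[0.0039, -0.0081, -0.0333, -0.0], [-0.2064, -0.2455, -0.0536, -0.0]]
```

Request:
{"api": "step_arm", "payload": {"increments": [[[0.002,-0.004,-0.017,0],[0.002,-0.004,-0.017,0],[-0.014,-0.016,-0.004,0],[-0.028,-0.033,-0.007,0],[-0.036,-0.042,-0.009,0],[-0.036,-0.042,-0.009,0],[-0.036,-0.042,-0.009,0],[-0.03,-0.036,-0.008,0],[-0.018,-0.022,-0.005,0],[-0.006,-0.008,-0.002,0]]]}}

```text
clock: 55.75
position: [0.657, -0.0666, 0.1531]
orientation: [-3.141, -0.23, 2.898]
ft_force: [-0.3, 1.0, -0.9]
width: 0.217
```

Run:
```python
from h import *
s=env.get_state();print(s["orientation"],s["width"],s["q"])
y=s["orientation"][2]
path([([.652,-.0545,.150],y,1)])
pp,d=env.snapshot("side");cv2.imwrite("pics/s26f.png",pp[:,:,::-1])
im=cv2.imread("pics/s26f.png")
p=np.array(s["position"]);tip=p+[.0131,-.0024,-.0375];print("tip est",tip,proj("side",tip))
overlay("side",im,[(HOOD,circ(-.02,-.108,.085,.009),G_),(np.eye(4),circ(*tip,.004),R_)],5,(330,140,450,260),"pics/s26.png")
pp,d=env.snapshot("top");im=np.ascontiguousarray(pp[:,:,::-1]);cv2.imwrite("pics/t26.png",cv2.resize(im[130:260,270:400],None,fx=4,fy=4))
```

```text
[-3.14093938 -0.22967788  2.89843033] 0.21676798542574216 [-0.11636482  0.73112734  0.5254476   1.59309454  0.0281456   0.12349968]
at [ 0.657  -0.0666  0.1531] tz [-0.221  0.054 -0.974] ty [ 0.241  0.971 -0.001] t 55.75
[[0.0069, 0.0106, 0.0048, -0.0]]
tip est [ 0.67011387 -0.06901437  0.11561654] [[393.94237367 227.57042539]]
```

View pics/s26.png

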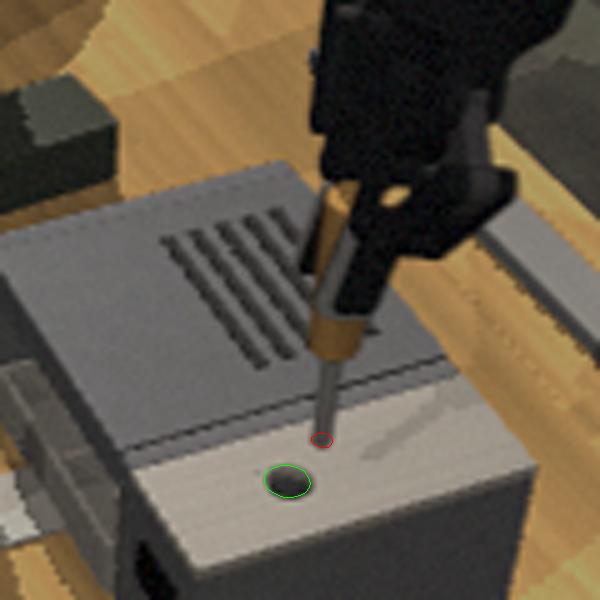

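Request:
{"api": "step_arm", "payload": {"increments": [[[0.003,0.005,0.0025,0],[0.003,0.004,0.0015,0],[0.001,0.001,0.001,0],[0,0,0,0],[-0.0014,0,0.006,0],[-0.0014,0,0.006,0],[-0.0014,0,0.005,0],[0,0,0,0],[0,0,0,0],[0,0,0,0]]]}}

```text
clock: 57.1
position: [0.6494, -0.0484, 0.1317]
orientation: [3.141, -0.231, 2.905]
ft_force: [0.0, -0.4, -0.9]
width: 0.211
```

Run:
```python
from h import *
s=env.get_state();print(s["orientation"],s["width"],s["ft_force"])
y=s["orientation"][2]
p=np.array(s["position"]);tip=p+[.0131,-.0024,-.0375];print("tip est",tip)
path([([.652,-.0545,p[2]],y,1),([.652,-.0545,p[2]-.03],y,1)])
pp,d=env.snapshot("side");cv2.imwrite("pics/s27f.png",pp[:,:,::-1])
im=cv2.imread("pics/s27f.png")
overlay("side",im,[(HOOD,circ(-.02,-.108,.085,.009),G_),(np.eye(4),circ(*tip,.004),R_)],5,(330,140,450,260),"pics/s27.png")
pp,d=env.snapshot("top");im=np.ascontiguousarray(pp[:,:,::-1]);cv2.imwrite("pics/t27.png",cv2.resize(im[150:230,300:380],None,fx=6,fy=6))
```

```text
[ 3.14121069 -0.23140664  2.90503157] 0.2114608715145527 [ 0.03619744 -0.44597104 -0.85804274]
tip est [ 0.66247517 -0.05079876  0.09423993]
at [ 0.6494 -0.0484  0.1317] tz [-0.223  0.054 -0.973] ty [0.234 0.972 0.   ] t 57.1
[[-0.0039, -0.0053, -0.0009, -0.0], [-0.0069, -0.0, 0.0292, -0.0]]
```

View pics/s27.png

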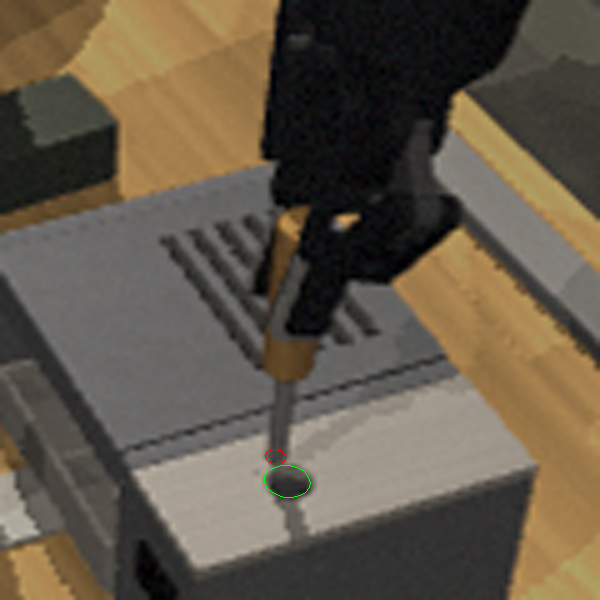

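Request:
{"api": "step_arm", "payload": {"increments": [[[-0.0015,-0.002,0,0],[-0.0015,-0.002,0,0],[-0.0009,-0.0013,0,0],[0,0,0,0],[0,0,0,0],[-0.001,0,0.004,0],[-0.0012,0,0.005,0],[-0.001,0,0.004,0],[0,0,0,0],[0,0,0,0]]]}}

```text
clock: 58.45
position: [0.6521, -0.0548, 0.1164]
orientation: [3.141, -0.232, 2.905]
ft_force: [0.1, 0.3, -0.7]
width: 0.212
```

Run:
```python
from h import *
s=env.get_state();print(s["orientation"],s["width"],s["ft_force"])
y=s["orientation"][2]
p=np.array(s["position"]);tip=p+[.0131,-.0024,-.0375];print("tip est",tip)
path([([.652,-.0545,p[2]],y,1),([.652,-.0545,p[2]-.03],y,1)])
pp,d=env.snapshot("side");cv2.imwrite("pics/s28f.png",pp[:,:,::-1])
im=cv2.imread("pics/s28f.png")
overlay("side",im,[(HOOD,circ(-.02,-.108,.085,.009),G_),(np.eye(4),circ(*tip,.004),R_)],8,(360,190,425,260),"pics/s28.png")
```

```text
[ 3.14115311 -0.23152224  2.9051309 ] 0.21210313587886412 [ 0.12867555  0.30999329 -0.74554602]
tip est [ 0.66517693 -0.05722139  0.0788744 ]
at [ 0.6521 -0.0548  0.1164] tz [-0.223  0.054 -0.973] ty [0.234 0.972 0.   ] t 58.45
[[0.0001, 0.0003, 0.0, -0.0], [-0.0069, -0.0, 0.0292, -0.0]]
```

View pics/s28.png

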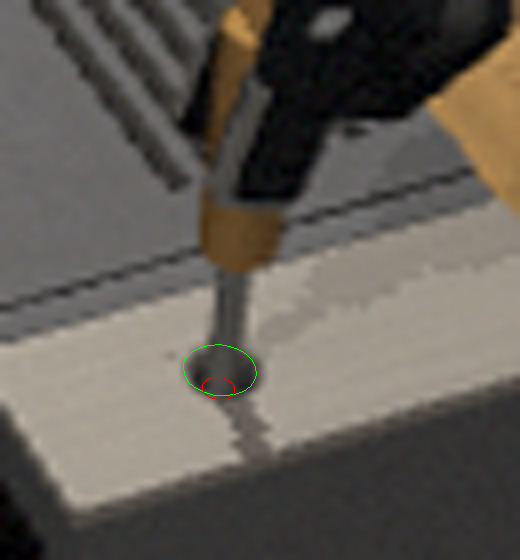

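Request:
{"api": "step_arm", "payload": {"increments": [[[-0.0012,0,0.005,0],[-0.0012,0,0.005,0],[-0.0012,0,0.005,0],[-0.0012,0,0.005,0],[-0.001,0,0.004,0],[-0.001,0,0.004,0],[-0.001,0,0.004,0],[-0.001,0,0.004,0],[-0.001,0,0.004,0],[-0.001,0,0.004,0]]]}}

```text
clock: 59.75
position: [0.6529, -0.055, 0.0905]
orientation: [3.139, -0.218, 2.905]
ft_force: [-4.4, 0.5, 17.9]
width: 0.214
```

Run:
```python
from h import *
s=env.get_state();print(s["orientation"],s["width"],s["ft_force"],s["clock"])
p=np.array(s["position"]);tip=p+[.0131,-.0024,-.0375];print(p,"tip est",tip)
pp,d=env.snapshot("side");cv2.imwrite("pics/s29f.png",pp[:,:,::-1])
im=cv2.imread("pics/s29f.png")
overlay("side",im,[(HOOD,circ(-.02,-.108,.085,.009),G_)],8,(360,190,425,260),"pics/s29.png")
```

```text
[ 3.13877341 -0.21814641  2.90493176] 0.2135567424678151 [-4.42882199  0.49972743 17.87139433] 59.75
[ 0.65292328 -0.05500733  0.09053403] tip est [ 0.66602328 -0.05740733  0.05303403]
```

View pics/s29.png

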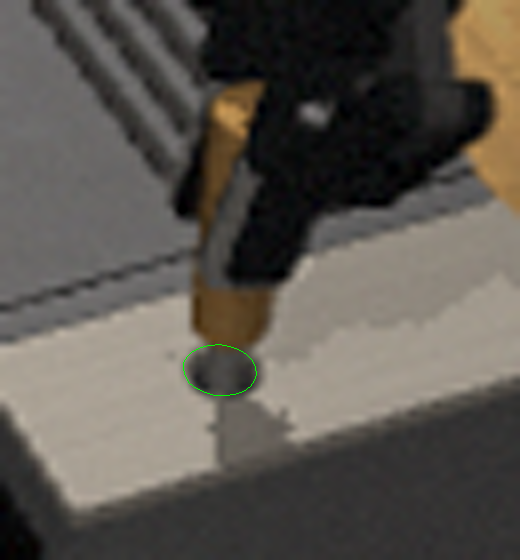

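Run:
```python
from tray import *
traycheck("s30")
s=env.get_state();print(s["ft_force"],s["position"],s["clock"])
if s["ft_force"][2]>9: print(env.job_done())
```

```text
-0.06 35 [-0.076  -0.0755 -0.0749]
-0.04 42 [-0.0758 -0.0753 -0.0747]
-0.02 62 [-0.0759 -0.075  -0.0741]
0.0 40 [-0.0849 -0.0752 -0.0745]
0.02 36 [-0.0751 -0.0745 -0.0741]
0.04 52 [-0.0746 -0.074  -0.0722]
[-4.01485261  0.37600161 17.5456099 ] [ 0.65288407 -0.05499041  0.09048936] 59.85
the job is handed in; nothing more can be done
None
```

View pics/s30.png

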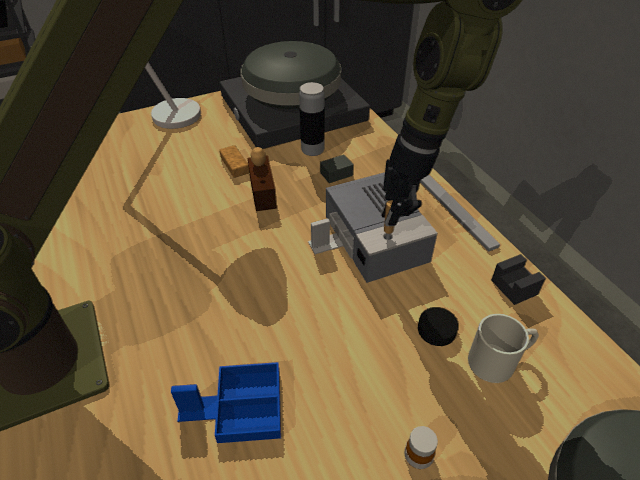

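The tray is in the hood and the stylus is holding the start button down. I handed the job in at about 59.9 s, under the 67 s limit; no verdict is reported.

**What I did:** I slid the tray to the hood and pushed it home, using gripped and closed-finger pushes with several regrasps. I then took the stylus from the -y socket, lowered it through the aperture and pressed.

**Last checks:**
- **Tray:** its rear wall reads within about 1 mm of the hood's front plane across the width, and square to it.
- **Button:** the stylus tip is estimated at 53 mm above the bench, against 52 mm for fully down. The push holds at about 17.5 N upward, well past the 6 N the button needs, and the stylus is still gripped.
- **Bystanders:** the final side picture shows the burr, the blue tray and the bystanders apparently where they began. I did not measure them.

**What went wrong or was not confirmed:**
- **Wrist limits:** one grasp ran the last joint to its limit (read 3.141 rad against the stated 3.14), and I later used joint limits on purpose to straighten the tool.
- **Jam and missed grasp:** gripped forward pushes tilted the tool. One jaw closing missed the fin because the finger tips sit about 37 mm above where the reported TCP says.
- **Hood contact:** the gripper touched the hood's front lip. Forces read 8 to 13 N after those rows, but peaks in between were not seen.
- **Final tilt:** the tool ended about 13° off vertical, though the stylus itself looks upright.
- **Plugs:** they were upright when last seen as the tray went in, but the hood hides them, so I could not check them at the end.

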